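# Lower the jacked-up lathe onto its second riser block

### The job

The small lathe's headstock end already stands on a riser block; slide the loose thick block under its jacked-up tail foot to match, square and centred on the foot, and push it back lightly until it touches the batten. Then crack the jack's release valve open just far enough that the tail comes down slowly onto the block (about a centimetre a second), open it wide until the jack's saddle has dropped clear of the bed, and snug it shut again without forcing it. Do not push on the lathe, and leave the other things on the bench where they are.

Things in the scene. Friction and masses are not known exactly. Their poses are not given: they have to be found in the camera images.
- riser: Loose thick softwood offcut, 64 wide x 210 long x 38 mm thick, 0.25 kg: the second riser. Origin under its centre, y along its length, z up. Lies in front of the lathe to the right, length roughly away from the robot. Grip it across its width at the end nearer the robot (about 72 mm from its centre) so that the gripper stays clear of the lathe.
- lathe_base: The headstock's riser block, bolted down with it (same size as the loose one, 500 mm to +y of this origin). Origin on the bench right below the middle of the lowered tail foot; x points back, away from the robot, y along the bed to the headstock. The loose riser is home with its length along x and its centre at x = -52.5 mm, y = 0: the batten's front face is at x = +52.5 mm.
- batten: Wooden stop batten, 20 x 20 x 660 mm, screwed to the bench behind both risers, along the bed. Origin under its centre, y along its length; its front face is 10 mm towards the robot from the origin. Never press the block on it with more than 25 N.
- lathe: Grey cast-iron wood lathe (bed 70 mm wide, 600 long on two legs; headstock, tool rest, tailstock up to 360 mm above the bench), one rigid piece pivoting on its headstock foot. Origin under that foot, 500 mm to +y and 38 mm above lathe_base's origin. Bed underside 140 mm above the bench when level, bed front 35 mm before its middle.
- bed (a joint): Tilt of the lathe about its headstock foot (rad): 0 when the tail foot stands on a 38 mm riser, positive with the tail up, about 0.034 at the start (foot 17 mm above the riser's top level). 0.01 rad is 5 mm at the foot, 3.6 mm at the jack. It must never fall faster than 0.05 rad/s (25 mm/s at the foot).
- tail_foot (a point): Centre of the underside of the tail foot, a plate 100 mm (front to back) x 60 mm (along the bed) x 12 mm. About 55 mm above the bench at the start, 38 mm when it stands on the riser.
- jacking_point (a point): Point on the underside of the bed, 140 mm from the tail foot towards the headstock, near where the jack lifts.
- jack: Grey bottle jack (base 100 x 84 mm), fixed on the bench under the bed, 125 to 155 mm from the tail foot towards the headstock. Origin on the bench, 6 mm in front of the ram's axis; x points back (turned up to 0.15 rad from the lathe's), the release valve is on its front, facing the robot.
- ram (a joint): Height of the jack's ram (m): 0 when the saddle just touches the level bed (140 mm above the bench), about 0.0125 at the start, negative when clear below. Past the valve's crack point it sinks under load, 1 mm/s for about each 0.01 rad; unloaded it sinks by its own weight (up to 10 mm/s) with the valve beyond about 0.8 rad.
- saddle (a point): Centre of the top of the jack's saddle (42 mm disc), which carries the bed.
- valve_turn (a joint): Turn of the release valve (rad): 0 shut, its start; opens anticlockwise seen from the robot (knob moves to the robot's left) to 1.05. The load starts to sink at 0.3 to 0.65, varying with its unknown weight. It stays where left; turning takes 5 to 10 N on the knob. Below 0 the seat gives, about 10 N m/rad; over 20 N on the knob spoils it. Shut: -0.12 to 0.05.
- valve: The valve spindle with its lever (a 9 mm steel rod with a ball knob), turning on the jack; origin where the lever crosses the spindle, same point as valve_axis.
- lever_knob (a point): Centre of the black ball knob (23 mm across) on the valve lever, a 9 mm steel rod, 100 mm from the valve axis. Valve shut, the lever leans 0.45 rad from upright to the robot's right (-y of the jack); at 0.45 rad it is upright, wide open it leans 0.6 rad left. Knob 117 to 135 mm above the bench, 75 mm in front of the bed; pinch it from above, along the jack's y.
- valve_axis (a point): Point on the valve's level axis (along the jack's x) in the lever's plane: 110 mm in front of the jack's origin, 4 mm to its right (-y), 35 mm above the bench.
- tape_measure: Yellow and black tape measure, 37x91x66 mm, a bystander; origin under its centre.
- block_plane: Block plane, 48x165x66 mm, a bystander; origin under its centre.
- glue_bottle: Yellow glue bottle standing upright, 42x64x203 mm, a bystander; origin under its centre.
- wrench: Adjustable wrench lying flat, 49x190x12 mm, a bystander; origin under its centre.
- thin_offcut: Thin softwood offcut, 66x170x19 mm: too thin for a riser, a bystander; origin under its centre.

How it is judged:
By the outcome, as a careful person would: the job done as asked, in the order asked, and still so for the second after the job is handed in, with the robot touching nothing.
It also fails if it takes over 67 s, if anything falls off the work surface, if the arm or the gripper's body presses on something with over 40 N, if the wrist force passes 120 N, or if a joint passes its speed limit or range.

### The arm

A 6-joint arm with a two-finger parallel gripper is mounted at the origin on a cart in front of the work surface, level with it; the furniture and walls round the work are solid. World frame = base frame: x ahead of the robot, y to its left, z up, the work surface at z = 0. Lengths are in m, angles in degrees, forces in N, time in s.
With the tool pointing down it reaches from about 0.25 to 0.8 m from the base axis. Payload 3.9 kg.
Tool frame: the origin (TCP) lies at the very end of the fingers, on their centre line; the grasp point (between the pads) lies hold_point_z behind it (hold_point_z is the distance from the TCP to the grasp point, in m); z points along the fingers, y is the line along which they close (so a half turn about z gives the same grasp; the last joint's range is limited). The gripper opens to 85 mm and grips with 20 to 120 N. Pads are 22 mm wide; open, the fingers measure 114 mm over their backs; the gripper's body (76 mm by 85 mm) begins 54 mm behind the grasp point. The pads swing forward as they close: fully open they stand 13 mm farther back than shut.
Start: joints at [-68.984, 14.897, -7.913, 67.191, 0, 90], TCP at [0.188, -0.49, 0.2] pointing down, gripper open.
Joint ranges: [-159.42, 159.42], [-47.68, 98.78], [-73.54, 78.23], [-108.79, 121.32], [-90, 84.71], [-180, 180]. Speed limits (degrees/s): [147.25, 147.25, 180, 180, 180, 180].

### API

Orientations are given as [roll, pitch, yaw] about the fixed x, y, z axes, in that order (R = Rz(yaw) Ry(pitch) Rx(roll)).
In Python, from bench import * gives the robot as it stands.
- The arm moves only by the tool servo_tool, never from a script. Its argument "motion" is a list of rows, each a list of 3 entries, a list of its own where there are three numbers: the closure, from 0 (fully open) to 1 (shut), then the shift along the world's x, y, z in mm, then the turn about the world's z in rad. In form: [[gripper, [tx, ty, tz], twist], ...]. A call has 1 to 5 rows; each row shifts and turns the commanded pose from where the row before left it; what a row does not reach is not made up. A row lasts 1/12 s, in which the tool goes at most 41.7 mm and 7.16 degrees, less where a joint would pass 70% of its speed; a pose out of reach is approached as far as the arm can. A call with a gripper value outside its range is refused whole. The fingers move at their own pace and stop on an object; "force" is the grip in N (left out, the last holds). Time passes only in rows, so rows that do not move let the fingers close. It gives the time, the measured TCP pose, the force, the opening and the grip force at its end, in the units of the state.
- sense(): the state, without advancing time (a new reading comes with each control period).
- grab_frame(name): name is "scene" or "side" or "wrist"; returns (picture, depth): 420x560x3 uint8, red, green, blue; 420x560 float32, m along the optical axis (not along the pixel's ray), 0 where there is no reading.
- camera_model(name): a dict with "fov_y" (degrees; the focal length in pixels is half the picture's height over the tangent of half this angle, whatever the lens; pixels are square), "cx", "cy" (the principal point, pixels), "R" (3x3) and "t" (3): a world point X has camera coordinates R X + t; the wrist camera has in their place "T_tool_cam" (4x4, takes a point from camera to tool coordinates, whose origin is the TCP and whose axes are the flange's). Camera axes: x right, y down, z forward; pixel columns grow to the right and rows downward; lengths in m; the calibration is good to about 2 mm. The wrist camera is an equidistant fisheye: a pixel r from the principal point sees the ray r / f radians off the axis. A picture is of the moment at which its call begins: read the wrist's pose just before it. camera_model takes no time and is no camera call.
- close_job(): hands the job in; it is judged then, once.
The state is a dict: "t": time; "joint_pos": joint angles; "qvel": joint speeds; "joint_efforts": joint torques, N m; "tcp_pos": TCP position; "tool_rot": TCP orientation; "contact_force": force on the tool from outside, world axes, zero at the start; "torque": the same for the moment, N m; "grip_width": finger opening in m; "grasp_force": force on a finger pad.
Only numpy, scipy, OpenCV 4.12 (cv2) and the standard library are available. Lean on these libraries where they do the work, as an engineer would, in place of code of your own. Each camera call takes 0.05 s, during which the arm holds its last target. There are 200 camera calls.

## Working session

There is one attempt and no reset: what is moved stays moved. The work goes in short steps, Python scripts to look and compute and a tool call to move; the robot and the scene stay as the last step left them, time stands still between calls to the robot, and variables do not carry over. Pictures are saved under pics/ and viewed, at most 10 in all, crops included, and the job is handed in when it is done.

Besides the shell and the picture viewer there is one more tool, called after "Call:" as name(argument=value, ...), one argument or row to a line, values as JSON. servo_tool: Moves the arm, as the interface text tells. Its arguments: {"type":"object","properties":{"motion":{"type":"array","items":{"type":"array"}},"force":{"type":"number"}},"required":["motion"]}

```bash
mkdir -p pics; ls
python3 - <<'E'
from bench import *
import cv2,numpy as np
s=sense();print(s)
for n in("scene","side"):
    p,d=grab_frame(n);cv2.imwrite(f"pics/{n}0.png",p[:,:,::-1]);np.save(f"pics/{n}0.npy",d)
    m=camera_model(n);print(n,m)
print(camera_model("wrist"))
E
```

```text
pics
{'t': 0.0, 'joint_pos': array([-6.89830167e+01,  1.49354868e+01, -7.98706403e+00,  6.71921416e+01,
        1.20192439e-03,  8.99995968e+01]), 'qvel': array([-0.01212251, -0.06291523, -0.06956474, -0.03273085,  0.02871928,
       -0.03540889]), 'joint_efforts': array([-1.51699198e-03, -4.05678427e+01,  2.53922886e+01,  1.85564125e-02,
       -1.62443685e-04,  1.40622259e-05]), 'tcp_pos': array([ 0.18801896, -0.48935195,  0.19915863]), 'tool_rot': array([-1.79885308e+02, -1.20272901e-03,  2.10173840e+01]), 'contact_force': array([-0.53776035,  1.10733744,  0.41237532]), 'torque': array([-0.00842012,  0.01735961, -0.0226408 ]), 'grasp_force': 0.0, 'grip_width': 0.08531690228704249}
scene {'fov_y': 42.347022477957424, 'cx': 273.08769752509903, 'cy': 211.84778474000075, 'R': array([[-0.82283408, -0.56825465, -0.00554233],
       [-0.26926043,  0.39844119, -0.87678015],
       [ 0.50044269, -0.71995227, -0.48085949]]), 't': array([0.3949503 , 0.28756663, 1.68371334])}
side {'fov_y': 48.194609035919385, 'cx': 277.73204008077346, 'cy': 215.11358895435652, 'R': array([[-0.83498623, -0.55018699, -0.00960565],
       [-0.35152439,  0.54675524, -0.75992717],
       [ 0.42335398, -0.63115211, -0.64993725]]), 't': array([0.40322435, 0.34213865, 1.37033188])}
{'fov_y': 65.70646984690485, 'cx': 278.61280103225596, 'cy': 208.69929741419799, 'T_tool_cam': array([[-1.55835271e-04, -9.57645799e-01, -2.87948779e-01,
         7.36397149e-02],
       [ 9.99999685e-01, -3.73303739e-04,  7.00324326e-04,
         5.91542814e-05],
       [-7.78155005e-04, -2.87948579e-01,  9.57645556e-01,
        -1.74420277e-01],
       [ 0.00000000e+00,  0.00000000e+00,  0.00000000e+00,
         1.00000000e+00]])}
```

View pics/scene0.png

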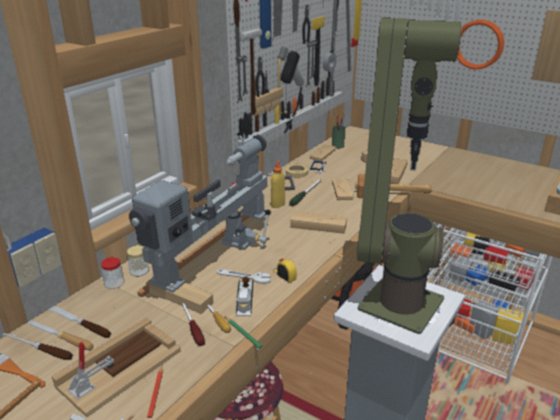

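View pics/side0.png

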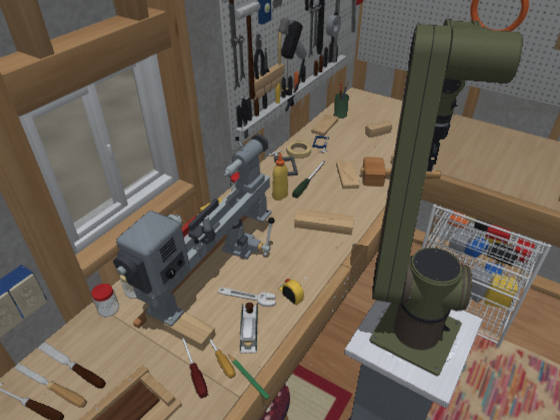

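The side view shows the riser at (323,222), the knob near (271,220), the jack at (245,240), the headstock block at (190,325), the thin offcut at about (347,175) and the bottle at (280,180). Next I'll build a height map.

```bash
cat > h.py <<'E'
import numpy as np,cv2
from bench import *
def cloud(n,d,m=None):
    m=m or camera_model(n);f=210/np.tan(np.radians(m["fov_y"]/2))
    v,u=np.mgrid[:420,:560]
    P=np.stack([(u-m["cx"])/f*d,(v-m["cy"])/f*d,d],-1)
    W=(P-m["t"])@m["R"]; W[d<=0]=np.nan
    return W
def proj(n,X):
    m=camera_model(n);f=210/np.tan(np.radians(m["fov_y"]/2))
    c=m["R"]@np.array(X)+m["t"];return c[:2]/c[2]*f+[m["cx"],m["cy"]]
E
python3 - <<'E'
from h import *
out=[]
for n in("scene","side"):
    d=np.load(f"pics/{n}0.npy");W=cloud(n,d)
    pt={"side":dict(riser=(323,222),blk=(190,325),knob=(271,220),bench=(330,250),jack=(245,235),thin=(347,172),bottle=(280,160)),"scene":dict(riser=(318,223),blk=(190,290),knob=(267,213),bench=(330,245),bottle=(278,180))}[n]
    for k,(u,v) in pt.items(): print(n,k,W[v,u].round(3))
    # top faces ~38mm
    z=W[...,2]
    for lo,hi in((.031,.045),(.014,.025)):
        mk=((z>lo)&(z<hi)).astype(np.uint8)
        c,l,s,ce=cv2.connectedComponentsWithStats(mk,connectivity=4)
        for i in range(1,c):
            if s[i,4]>60:
                p=W[l==i]
                if p[:,0].min()<.1 or p[:,0].max()>1.1 or abs(p[:,1]).max()>.9: continue
                r=cv2.minAreaRect(p[:,:2].astype(np.float32)*1000)
                print(n,lo,s[i,4],ce[i].round(),"rect",np.round(r[0],1),np.round(r[1],1),round(r[2],1),"z",np.median(p[:,2]).round(4))
    w=W.reshape(-1,3);img=grab=cv2.imread(f"pics/{n}0.png").reshape(-1,3)
    out.append((w,img))
# top-down map 1.25mm/px: x 0.1..0.9 (up), y +.5..-.5 
H=np.zeros((600,800,3),np.uint8);Z=np.full((600,800),-1.)
for w,img in out:
    k=np.isfinite(w).all(1)&(w[:,2]>-.01)&(w[:,2]<.5);w=w[k];img=img[k]
    r=((.9-w[:,0])/.00125).astype(int);c=((.5-w[:,1])/.00125).astype(int)
    o=np.argsort(w[:,2])
    for i in o:
        if 1<=r[i]<599 and 1<=c[i]<799 and w[i,2]>=Z[r[i],c[i]]:
            Z[r[i]-1:r[i]+1,c[i]-1:c[i]+1]=w[i,2];H[r[i]-1:r[i]+1,c[i]-1:c[i]+1]=img[i]
cv2.imwrite("pics/top0.png",H)
E
```

```text
scene riser [ 0.436 -0.235  0.039]
scene blk [0.549 0.354 0.043]
scene knob [ 0.542 -0.053  0.133]
scene bench [ 0.344 -0.168  0.009]
scene bottle [ 0.669 -0.31   0.128]
scene 0.031 75 [293. 145.] rect [ 932.8 -834. ] [120.7 112. ] 12.1 z 0.0377
scene 0.031 124 [410. 187.] rect [ 262.4 -716.8] [171.   32.4] 23.9 z 0.0385
scene 0.031 526 [318. 219.] rect [ 451.5 -266.7] [210.4  80.7] 21.5 z 0.0404
scene 0.031 66 [234. 238.] rect [630.9  25. ] [81.4 17.5] 13.1 z 0.0376
scene 0.031 71 [116. 252.] rect [929.1 324.7] [88.3 35.4] 1.5 z 0.0378
scene 0.031 71 [139. 266.] rect [785.7 346.1] [63.1 29.9] 52.0 z 0.0388
scene 0.031 72 [287. 271.] rect [364.5  94.6] [68.5 34.1] 18.2 z 0.0374
scene 0.031 297 [ 58. 278.] rect [953.5 532.4] [241.3  86.4] 58.9 z 0.0381
scene 0.031 79 [114. 279.] rect [799.9 440.8] [64.4 36.3] 55.2 z 0.0384
scene 0.031 619 [188. 293.] rect [582.9 360.7] [212.2  69.6] 3.5 z 0.0397
scene 0.031 94 [ 14. 314.] rect [917.5 732.9] [82.4 34.6] 26.7 z 0.0381
scene 0.031 1366 [132. 344.] rect [514.9 638.5] [218.8 141. ] 81.0 z 0.0352
scene 0.031 194 [ 67. 372.] rect [580.9 783.
[... 2497 characters left out ...]
 311.] rect [981.2 560.4] [108.8  10.9] 87.8 z 0.0199
side 0.014 114 [142. 319.] rect [679.1 416. ] [46.9 72.4] 79.8 z 0.0195
side 0.014 76 [ 11. 332.] rect [981.6 652.1] [11.8 68.2] 3.2 z 0.019
side 0.014 67 [197. 343.] rect [505.1 388.4] [74.4 33.8] 37.0 z 0.0183
side 0.014 234 [225. 363.] rect [402.2 390.3] [25.8 97.5] 65.5 z 0.0193
side 0.014 285 [ 86. 375.] rect [687.8 621.4] [127.8  25.3] 2.1 z 0.02
side 0.014 272 [197. 380.] rect [430.6 468.6] [ 27.8 106.7] 58.0 z 0.0212
side 0.014 333 [ 66. 394.] rect [691.3 686.9] [131.6  26.3] 6.8 z 0.0206
side 0.014 337 [ 41. 409.] rect [706.4 747.3] [130.1  26.3] 7.6 z 0.0206
side 0.014 456 [160. 410.] rect [448.9 586.8] [95.8 50.3] 82.6 z 0.0179
```

View pics/top0.png

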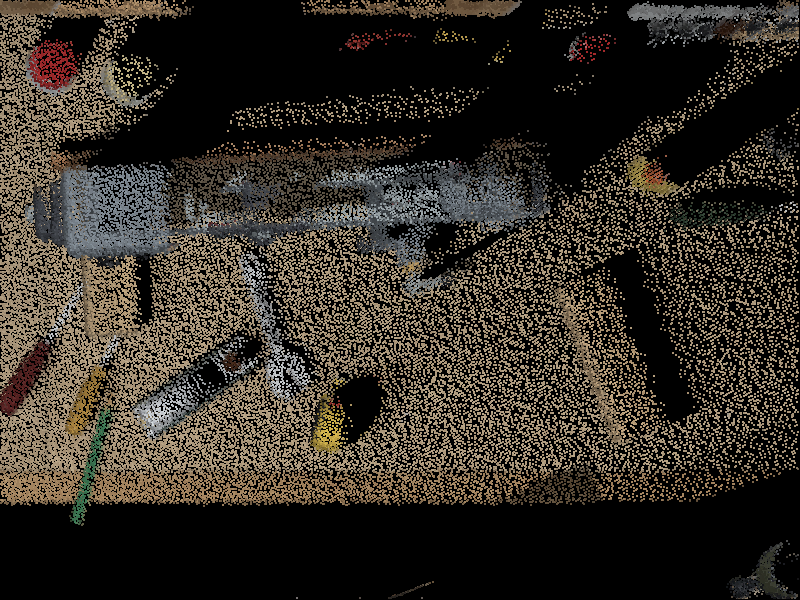

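The top-down map puts the riser centre near (0.453,-0.265) at yaw about 22°. The tail foot is near (0.666,-0.133) with lathe yaw about 3.5°, and the knob is near (0.545,-0.056). I'm moving above the riser's near end to take wrist views.

Call:
servo_tool(
  motion=[
    [0,[28,28,0],0],
    [0,[28,28,0],0],
    [0,[28,28,0],0],
    [0,[28,28,0],0],
    [0,[28,28,0],0],
  ],
)

```text
t: 0.52
tcp_pos: [0.3289, -0.3485, 0.1997]
tool_rot: [-180.0, 0.0, 21.0]
contact_force: [0.3, -0.2, 0.8]
grip_width: 0.0855
grasp_force: 0.0
```

Call:
servo_tool(
  motion=[
    [0,[28,28,0],0],
    [0,[28,28,0],0],
    [0,[0,0,0],0],
    [0,[0,0,0],0],
  ],
)

```text
t: 0.85
tcp_pos: [0.3852, -0.2924, 0.1996]
tool_rot: [-180.0, 0.0, 21.3]
contact_force: [0.3, -0.4, -0.9]
grip_width: 0.085
grasp_force: 0.0
```

```bash
cat >> h.py <<'E'
from scipy.spatial.transform import Rotation as Ro
def wpose(s):
    T=np.eye(4);T[:3,:3]=Ro.from_euler("xyz",s["tool_rot"],degrees=True).as_matrix();T[:3,3]=s["tcp_pos"]
    return T@camera_model("wrist")["T_tool_cam"]
def wcloud(d,T):
    m=camera_model("wrist");f=210/np.tan(np.radians(m["fov_y"]/2))
    v,u=np.mgrid[:420,:560];x=u-m["cx"];y=v-m["cy"];r=np.hypot(x,y)+1e-9;th=r/f
    P=np.stack([np.tan(th)*x/r*d,np.tan(th)*y/r*d,d],-1)
    W=P@T[:3,:3].T+T[:3,3];W[d<=0]=np.nan;return W
def wray(u,v,T,z):
    m=camera_model("wrist");f=210/np.tan(np.radians(m["fov_y"]/2))
    x=u-m["cx"];y=v-m["cy"];r=np.hypot(x,y)+1e-9;th=r/f
    k=T[:3,:3]@np.array([np.sin(th)*x/r,np.sin(th)*y/r,np.cos(th)])
    return T[:3,3]+k*(z-T[2,3])/k[2]
def wproj(X,T):
    m=camera_model("wrist");f=210/np.tan(np.radians(m["fov_y"]/2))
    c=np.linalg.inv(T)@np.append(X,1);r=np.hypot(c[0],c[1]);th=np.arctan2(r,c[2])
    return f*th*c[:2]/r+[m["cx"],m["cy"]]
def snap(tag):
    s=sense();T=wpose(s);p,d=grab_frame("wrist");cv2.imwrite(f"pics/{tag}.png",p[:,:,::-1]);np.savez(f"pics/{tag}.npz",d=d,T=T,p=p)
    return s,T,p,d
E
python3 - <<'E'
from h import *
s,T,p,d=snap("w1");print(s["t"],s["tcp_pos"],s["tool_rot"],s["contact_force"])
W=wcloud(d,T);z=W[...,2]
mk=((z>.03)&(z<.046)).astype(np.uint8)
c,l,st,ce=cv2.connectedComponentsWithStats(mk,connectivity=4)
for i in range(1,c):
    if st[i,4]>300:
        q=W[l==i];r=cv2.minAreaRect(q[:,:2].astype(np.float32)*1000);print(st[i],ce[i].round(),r,np.median(q[:,2]))
print("bench z",np.nanmedian(z[(abs(z)<.012)]))
E
```

```text
0.85 [ 0.38519927 -0.29239069  0.19958561] [-1.79960204e+02  4.26948366e-02  2.12818096e+01] [ 0.33395072 -0.43528453 -0.90775307]
[  248    16    64   196 12110] [280. 113.] ((454.54400634765625, -266.809326171875), (208.6900177001953, 64.85064697265625), 21.326669692993164) 0.038500982537626016
[  5  73  24  53 441] [18. 97.] ((373.6574401855469, 69.08558654785156), (70.76419830322266, 29.83300018310547), 10.133320808410645) 0.03814713217861487
[481 210  74  73 753] [505. 235.] ((446.019287109375, -610.0831298828125), (67.51628875732422, 145.50270080566406), 61.25814437866211) 0.03901474122124898
[539 279  21  36 484] [552. 299.] ((383.8998718261719, -803.95068359375), (64.42835998535156, 58.94810485839844), 10.213590621948242) 0.03844466538782265
[498 280  22  53 594] [508. 304.] ((341.7136535644531, -684.407470703125), (98.15419006347656, 19.48524284362793), 28.765430450439453) 0.04296131991424376
[ 13 301  45  29 330] [ 38. 312.] ((57.533660888671875, 0.8660087585449219), (90.11426544189453, 20.516521453857422), 89.84881591796875) 0.038083723495134475
bench z 0.0004960364601126199
```

View pics/w1.png

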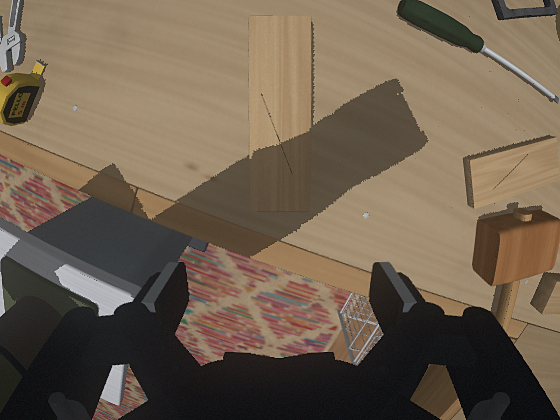

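The wrist picture shows the riser from (248,16) to (312,212). I measured its centre at (454.5,-266.8) mm with yaw 21.3°. Before gripping, I'll survey the lathe from two viewpoints.

Call:
servo_tool(
  motion=[
    [0,[14,28,12],-0.05],
    [0,[14,28,12],-0.05],
    [0,[14,29,12],-0.05],
    [0,[14,29,12],-0.05],
    [0,[14,29,12],-0.05],
  ],
)

```text
t: 1.32
tcp_pos: [0.4537, -0.1515, 0.2604]
tool_rot: [180.0, 0.0, 6.3]
contact_force: [0.1, 0.0, 0.4]
grip_width: 0.0857
grasp_force: 0.0
```

Call:
servo_tool(
  motion=[
    [0,[14,29,10],-0.05],
    [0,[0,0,0],0],
    [0,[0,0,0],0],
  ],
)

```text
t: 1.57
tcp_pos: [0.4685, -0.1226, 0.2703]
tool_rot: [179.9, -0.0, 3.9]
contact_force: [0.2, -0.7, -0.8]
grip_width: 0.0851
grasp_force: 0.0
```

Run:
```python
from h import *
s,T,p,d=snap("w2");print(s["t"],s["tcp_pos"],s["tool_rot"])
```

```text
1.5667 [ 0.46849088 -0.12258902  0.27027538] [ 1.79948620e+02 -2.23364382e-02  3.88385417e+00]
```

Call:
servo_tool(
  motion=[
    [0,[0,38,0],0],
    [0,[0,38,0],0],
    [0,[0,38,0],0],
    [0,[0,38,0],0],
    [0,[0,38,0],0],
  ],
)

```text
t: 2.03
tcp_pos: [0.4687, 0.0504, 0.2693]
tool_rot: [-179.0, 0.1, 5.5]
contact_force: [-0.4, -1.0, 0.7]
grip_width: 0.0854
grasp_force: 0.0
```

Call:
servo_tool(
  motion=[
    [0,[0,38,0],0],
    [0,[0,38,0],0],
    [0,[0,38,0],0],
    [0,[0,0,0],0],
    [0,[0,0,0],0],
  ],
)

```text
t: 2.45
tcp_pos: [0.4778, 0.1047, 0.2693]
tool_rot: [-176.3, 0.2, 9.8]
contact_force: [0.0, -0.1, -0.7]
grip_width: 0.0855
grasp_force: 0.0
```

Run:
```python
from h import *
s,T,p,d=snap("w3");print(s["t"],s["tcp_pos"],s["tool_rot"])
W=wcloud(d,T);z=W[...,2]
mk=((z>.032)&(z<.046)&(W[...,0]>.4)).astype(np.uint8)
c,l,st,ce=cv2.connectedComponentsWithStats(mk,connectivity=4)
for i in range(1,c):
    if st[i,4]>300:
        q=W[l==i];r=cv2.minAreaRect(q[:,:2].astype(np.float32)*1000);print(st[i],ce[i].round(),r,np.median(q[:,2]))
a=cv2.imread("pics/w2.png");b=cv2.imread("pics/w3.png")
cv2.imwrite("pics/w23.png",np.vstack([a[:290],b[:290]]))
```

```text
2.45 [0.47775834 0.10472934 0.26928918] [-1.76260880e+02  1.54651242e-01  9.77679918e+00]
[  97   36   48  106 3170] [120.  98.] ((556.099609375, 359.0059814453125), (147.14356994628906, 65.47248077392578), 2.754005193710327) 0.038241242559385935
[   0   73   41   84 1245] [ 23. 105.] ((508.1000671386719, 584.0984497070312), (111.19507598876953, 132.5555877685547), 83.75263977050781) 0.038418555946393096
[387  99  21  52 383] [396. 131.] ((564.1265869140625, -16.730205535888672), (66.86280059814453, 21.471622467041016), 19.19005012512207) 0.04267547910306446
[144 166  57  44 623] [174. 191.] ((420.2368469238281, 253.07240295410156), (41.63232421875, 98.15211486816406), 34.72453689575195) 0.0387908874847569
[ 500  167   37  104 3151] [518. 218.] ((471.4504699707031, -259.6676330566406), (174.5509490966797, 66.22293853759766), 21.278339385986328) 0.03868937044268733
```

View pics/w23.png

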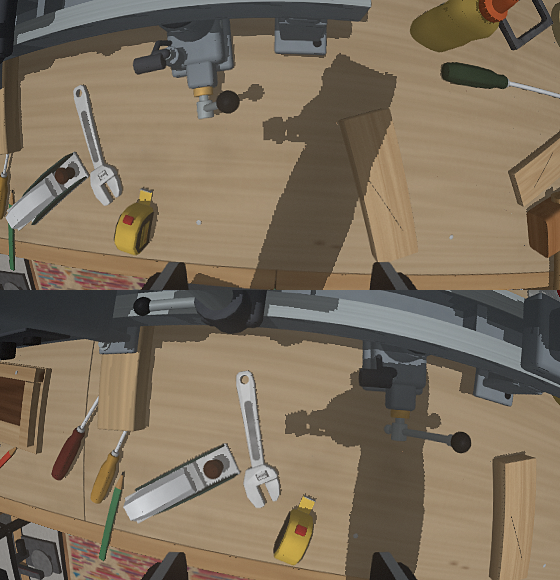

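The combined view shows the tail foot at (300,38), the knob at (228,101) and the headstock block at (122,390). The riser is unmoved. I'll compute the foot and knob positions and check why the arm fell short in y.

Run:
```python
from h import *
print(sense()["joint_pos"].round(1),sense()["tcp_pos"],sense()["tool_rot"])
th=np.radians(2.75);ex=np.array([np.cos(th),np.sin(th)]);ey=np.array([-ex[1],ex[0]]);B=np.array([.6639,-.1363])
for t in("w2","w3"):
    q=np.load(f"pics/{t}.npz");W=wcloud(q["d"],q["T"]);p=q["p"].astype(int)
    L=np.stack([(W[...,:2]-B)@ex,(W[...,:2]-B)@ey,W[...,2]],-1)
    x,y,z=L[...,0],L[...,1],L[...,2]
    f=(z>.055)&(z<.08)&(x>-.08)&(x<.06)&(abs(y)<.06)
    if f.sum(): print(t,"foot",f.sum(),"x",np.percentile(x[f],[0.5,99.5]).round(4),"y",np.percentile(y[f],[0.5,2,50,98,99.5]).round(4),"z",np.median(z[f]).round(4), cv2.minAreaRect(L[f][:,:2].astype(np.float32)*1000))
    k=(p.max(-1)<60)&(z>.1)&(z<.15)&(x<-.05)&(x>-.2)&(y>.03)&(y<.2)
    w=W[k];print(t,"knob",k.sum(),np.median(w,0).round(4),w.min(0).round(4),w.max(0).round(4),"lathe",np.median(L[k],0).round(4))
    # sphere fit
    if k.sum()>20:
        from scipy.optimize import least_squares
        r=least_squares(lambda c:np.linalg.norm(w-c,axis=1)-.0115,np.median(w,0)-[0,0,.008],loss="soft_l1",f_scale=.002);print("  sphere",r.x.round(4),((r.x[:2]-B)@ex).round(4),((r.x[:2]-B)@ey).round(4))
    # rest of lever/valve: jack front things between z .02-.11
    k=(z>.02)&(z<.11)&(x<-.05)&(x>-.2)&(y>.05)&(y<.2)
    print(" jackpts x",np.percentile(x[k],[1,50,99]).round(3),"y",np.percentile(y[k],[1,50,99]).round(3))
    # bed front edge
    b=(z>.15)&(z<.2)&(x<-.02)&(x>-.06)&(y>-.05)&(y<.4)
    if b.sum()>50:
        c=np.polyfit(y[b],x[b],1);print(" bedfront",b.sum(),np.median(x[b]),"slope",c)
```

```text
[  9.7  10.2  -3.9  76.1   3.7 179.9] [0.4776497  0.10458418 0.26947975] [-1.76260936e+02  1.42804374e-01  9.75183717e+00]
w2 foot 945 x [-0.0485 -0.0076] y [-0.0287 -0.0275  0.0026  0.03    0.0304] z 0.0668 ((-27.226886749267578, 0.7879390716552734), (59.77493667602539, 42.8344612121582), 89.61064147949219)
w2 knob 398 [ 0.5516 -0.0687  0.134 ] [ 0.5411 -0.0788  0.1002] [0.604  0.0222 0.1385] lathe [-0.1088  0.0729  0.134 ]
  sphere [ 0.5518 -0.0674  0.1254] -0.1087 0.0742
 jackpts x [-0.123 -0.066 -0.05 ] y [0.095 0.125 0.185]
 bedfront 7570 -0.033191990542145416 slope [ 0.00984879 -0.03296429]
w3 foot 766 x [-0.0484 -0.0126] y [-0.0269 -0.0253  0.0174  0.0313  0.0319] z 0.0668 ((-30.11383056640625, 2.0065574645996094), (60.33920669555664, 37.24332809448242), 89.60639190673828)
w3 knob 474 [ 0.5554 -0.0598  0.131 ] [ 0.5406 -0.0761  0.1   ] [0.603  0.0483 0.1379] lathe [-0.1048  0.0817  0.131 ]
  sphere [ 0.5572 -0.0509  0.1304] -0.1025 0.0904
 jackpts x [-0.124 -0.073 -0.051] y [0.088 0.126 0.188]
 bedfront 8227 -0.03307752441278996 slope [-0.00184108 -0.03009509]
```

Call:
servo_tool(
  motion=[
    [0,[-8,-38,-4],0.0],
    [0,[-8,-38,-4],0],
    [0,[-8,-38,-4],0],
    [0,[-8,-38,-4],0.02],
    [0,[-8,-38,-4],0.02],
  ],
)

```text
t: 2.92
tcp_pos: [0.4364, -0.0864, 0.2499]
tool_rot: [-176.2, 0.1, 12.1]
contact_force: [1.0, 0.6, 0.0]
grip_width: 0.0852
grasp_force: 0.0
```

Call:
servo_tool(
  motion=[
    [0,[-8,-38,-5],0.04],
    [0,[-8,-38,-5],0.04],
    [0,[-8,-38,-5],0.04],
    [0,[-8,-38,-5],0.04],
    [0,[-8,-38,-5],0.04],
  ],
)

```text
t: 3.33
tcp_pos: [0.3956, -0.2764, 0.2249]
tool_rot: [-176.2, 0.1, 23.6]
contact_force: [1.3, 0.1, 0.5]
grip_width: 0.085
grasp_force: 0.0
```

Call:
servo_tool(
  motion=[
    [0,[0,0,0],0],
    [0,[0,0,0],0],
  ],
)

```text
t: 3.5
tcp_pos: [0.3959, -0.2759, 0.2244]
tool_rot: [-176.1, 0.1, 23.3]
contact_force: [-1.0, 0.9, 0.6]
grip_width: 0.0855
grasp_force: 0.0
```

Hitting the joint 6 limit left a 3.8° tilt in the tool. I'll unwind the wrist to the opposite limit, where the same effect should cancel it. I'll then work with the half-turned gripper, which keeps joint 6 mid-range.

Call:
servo_tool(
  motion=[
    [0,[0,0,0],0.124],
    [0,[0,0,0],0.124],
    [0,[0,0,0],0.124],
    [0,[0,0,0],0.124],
    [0,[0,0,0],0.124],
  ],
)

```text
t: 3.92
tcp_pos: [0.3975, -0.2726, 0.2254]
tool_rot: [-176.2, 0.0, 59.5]
contact_force: [-0.0, -0.1, -1.6]
grip_width: 0.0856
grasp_force: 0.0
```

Call:
servo_tool(
  motion=[
    [0,[0,0,0],0.124],
    [0,[0,0,0],0.124],
    [0,[0,0,0],0.124],
    [0,[0,0,0],0.124],
    [0,[0,0,0],0.124],
  ],
)

```text
t: 4.33
tcp_pos: [0.3976, -0.2724, 0.2254]
tool_rot: [-176.2, 0.0, 95.1]
contact_force: [-1.0, -1.4, 0.2]
grip_width: 0.0857
grasp_force: 0.0
```

Call:
servo_tool(
  motion=[
    [0,[0,0,0],0.124],
    [0,[0,0,0],0.124],
    [0,[0,0,0],0.124],
    [0,[0,0,0],0.124],
    [0,[0,0,0],0.124],
  ],
)

```text
t: 4.75
tcp_pos: [0.3975, -0.2724, 0.2254]
tool_rot: [-176.2, 0.0, 130.6]
contact_force: [0.4, -0.1, 0.1]
grip_width: 0.0853
grasp_force: 0.0
```

Call:
servo_tool(
  motion=[
    [0,[0,0,0],0.124],
    [0,[0,0,0],0.124],
    [0,[0,0,0],0.124],
    [0,[0,0,0],0.124],
    [0,[0,0,0],0.124],
  ],
)

```text
t: 5.17
tcp_pos: [0.3975, -0.2724, 0.2254]
tool_rot: [-176.2, 0.0, 166.1]
contact_force: [0.3, -0.6, -0.3]
grip_width: 0.0851
grasp_force: 0.0
```

Call:
servo_tool(
  motion=[
    [0,[0,0,0],0.124],
    [0,[0,0,0],0.124],
    [0,[0,0,0],0.124],
    [0,[0,0,0],0.124],
    [0,[0,0,0],0.124],
  ],
)

```text
t: 5.58
tcp_pos: [0.3974, -0.2723, 0.2254]
tool_rot: [-176.2, 0.0, -158.4]
contact_force: [-0.2, -0.6, -0.9]
grip_width: 0.0855
grasp_force: 0.0
```

```bash
python3 -c "
from bench import *
s=sense();print(s['t'],s['joint_pos'].round(1),s['tcp_pos'],s['tool_rot'])"
```

```text
5.5833 [-32.8   7.5 -13.7  65.6  -2.2 -54.5] [ 0.3974069  -0.27232236  0.22536555] [-1.76205944e+02  4.09094137e-02 -1.58365139e+02]
```

Call:
servo_tool(
  motion=[
    [0,[0,0,0],0.124],
    [0,[0,0,0],0.124],
    [0,[0,0,0],0.124],
    [0,[0,0,0],0.124],
    [0,[0,0,0],0.124],
  ],
)

```text
t: 6.0
tcp_pos: [0.3974, -0.2723, 0.2254]
tool_rot: [-176.2, 0.0, -122.8]
contact_force: [-0.1, -0.2, 1.0]
grip_width: 0.0854
grasp_force: 0.0
```

Call:
servo_tool(
  motion=[
    [0,[0,0,0],0.124],
    [0,[0,0,0],0.124],
    [0,[0,0,0],0.124],
    [0,[0,0,0],0.124],
    [0,[0,0,0],0.124],
  ],
)

```text
t: 6.42
tcp_pos: [0.3974, -0.2724, 0.2254]
tool_rot: [-176.2, 0.1, -87.3]
contact_force: [-0.3, 0.3, -0.2]
grip_width: 0.0857
grasp_force: 0.0
```

Call:
servo_tool(
  motion=[
    [0,[0,0,0],0.124],
    [0,[0,0,0],0.124],
    [0,[0,0,0],0.124],
    [0,[0,0,0],0.124],
    [0,[0,0,0],0.124],
  ],
)

```text
t: 6.83
tcp_pos: [0.3974, -0.2724, 0.2254]
tool_rot: [-176.2, 0.1, -51.8]
contact_force: [0.2, -0.0, 0.6]
grip_width: 0.0854
grasp_force: 0.0
```

Call:
servo_tool(
  motion=[
    [0,[0,0,0],0.124],
    [0,[0,0,0],0.124],
    [0,[0,0,0],0.02],
    [0,[0,0,0],0.02],
    [0,[0,0,0],0.02],
  ],
)

```text
t: 7.25
tcp_pos: [0.405, -0.2631, 0.2252]
tool_rot: [-176.8, 0.1, -35.5]
contact_force: [-0.1, -0.2, 0.4]
grip_width: 0.0851
grasp_force: 0.0
```

Call:
servo_tool(
  motion=[
    [0,[-6,-8,0],0],
    [0,[-6,-8,0],0],
    [0,[-6,-8,0],0],
  ],
)

```text
t: 7.5
tcp_pos: [0.3957, -0.2758, 0.2251]
tool_rot: [-177.6, 0.1, -36.7]
contact_force: [-1.4, -0.7, -0.2]
grip_width: 0.0855
grasp_force: 0.0
```

```bash
python3 -c "
from bench import *
s=sense();print(s['t'],s['joint_pos'].round(1),s['tcp_pos'],s['tool_rot'])"
```

```text
7.5 [ -36.6   10.2  -10.5   69.4    2.4 -179.9] [ 0.39572197 -0.27575015  0.22509337] [-1.77585751e+02  5.05091464e-02 -3.67110312e+01]
```

It works. The roll moved from -176.2 to -177.6 over two small limit hits, so I'll continue.

Call:
servo_tool(
  motion=[
    [0,[-6,-8,0],0],
    [0,[-6,-8,0],0],
    [0,[-6,-8,0],0],
    [0,[-6,-8,0],0],
  ],
)

```text
t: 7.83
tcp_pos: [0.384, -0.2923, 0.225]
tool_rot: [-178.6, 0.1, -38.4]
contact_force: [-0.2, 0.5, 0.8]
grip_width: 0.0854
grasp_force: 0.0
```

```bash
python3 -c "
from bench import *
s=sense();print(s['t'],s['joint_pos'].round(1),s['tcp_pos'],s['tool_rot'])"
```

```text
7.8333 [ -38.3   10.2  -10.4   69.5    1.4 -179.9] [ 0.38398012 -0.29234854  0.22502091] [-1.78583549e+02  5.11282711e-02 -3.83768381e+01]
```

Call:
servo_tool(
  motion=[
    [0,[-6,-8,0],0],
    [0,[-6,-8,0],0],
    [0,[-6,-8,0],0],
    [0,[-6,-8,0],0],
    [0,[-6,-8,0],0],
  ],
)

```text
t: 8.25
tcp_pos: [0.3702, -0.3128, 0.225]
tool_rot: [-179.8, 0.1, -40.4]
contact_force: [0.2, -0.1, -0.4]
grip_width: 0.0859
grasp_force: 0.0
```

Call:
servo_tool(
  motion=[
    [0,[-3,-4,0],0],
    [0,[0,0,0],0],
  ],
)

```text
t: 8.42
tcp_pos: [0.3689, -0.3148, 0.225]
tool_rot: [-180.0, 0.1, -40.6]
contact_force: [0.8, -0.6, 0.2]
grip_width: 0.0853
grasp_force: 0.0
```

```bash
python3 -c "
from bench import *
s=sense();print(s['t'],s['joint_pos'].round(1),s['tcp_pos'],s['tool_rot'])"
```

```text
8.4167 [ -40.5   10.4  -10.1   69.5    0.  -179.9] [ 0.36885219 -0.31483377  0.22500952] [-1.79957289e+02  5.16207797e-02 -4.05703202e+01]
```

Call:
servo_tool(
  motion=[
    [0,[0,0,0],-0.124],
    [0,[0,0,0],-0.124],
    [0,[2,2,0],-0.124],
    [0,[2,2,0],-0.124],
    [0,[2,2,0],-0.124],
  ],
)

```text
t: 8.83
tcp_pos: [0.3752, -0.3082, 0.225]
tool_rot: [-179.9, 0.1, -76.4]
contact_force: [-0.0, 0.3, -1.2]
grip_width: 0.0856
grasp_force: 0.0
```

Call:
servo_tool(
  motion=[
    [0,[2,2,-10],-0.124],
    [0,[2,2,-10],-0.124],
    [0,[2,2,-10],-0.124],
    [0,[2,2,-10],-0.124],
    [0,[2,2,-10],-0.124],
  ],
)

```text
t: 9.25
tcp_pos: [0.3853, -0.2982, 0.1746]
tool_rot: [-179.9, 0.1, -111.9]
contact_force: [-0.0, -0.9, 0.8]
grip_width: 0.0857
grasp_force: 0.0
```

Call:
servo_tool(
  motion=[
    [0,[1,2,-10],-0.124],
    [0,[1,1,-10],-0.124],
    [0,[0,1,-10],-0.124],
    [0,[0,1,-10],-0.124],
    [0,[0,1,-10],-0.124],
  ],
)

```text
t: 9.67
tcp_pos: [0.3872, -0.2923, 0.1246]
tool_rot: [-179.9, 0.1, -147.4]
contact_force: [0.4, -0.5, 0.0]
grip_width: 0.0857
grasp_force: 0.0
```

Call:
servo_tool(
  motion=[
    [0,[0,0,0],-0.124],
    [0,[0,0,0],-0.078],
    [0,[0,0,0],0],
    [0,[0,0,0],0],
  ],
)

```text
t: 10.0
tcp_pos: [0.3872, -0.2924, 0.125]
tool_rot: [-179.9, 0.1, -158.5]
contact_force: [0.5, -0.8, 0.3]
grip_width: 0.0854
grasp_force: 0.0
```

Run:
```python
from h import *
s,T,p,d=snap("w4");print(s["t"],s["tcp_pos"],s["tool_rot"],s["joint_pos"].round(1))
W=wcloud(d,T);z=W[...,2]
mk=((z>.03)&(z<.046)&(abs(W[...,1]+.26)<.13)).astype(np.uint8)
c,l,st,ce=cv2.connectedComponentsWithStats(mk,connectivity=4)
for i in range(1,c):
    if st[i,4]>300:
        q=W[l==i];r=cv2.minAreaRect(q[:,:2].astype(np.float32)*1000);print(st[i],ce[i].round(),r)
```

```text
10.0 [ 0.38721178 -0.29236142  0.12504423] [-1.79941747e+02  6.45465373e-02 -1.58538959e+02] [-37.1  13.6 -21.4  54.9   0.  -58.5]
[  239   162    79   196 13617] [278. 255.] ((451.3951721191406, -267.9226379394531), (202.91104125976562, 64.8137435913086), 21.334087371826172)
```

View pics/w4.png

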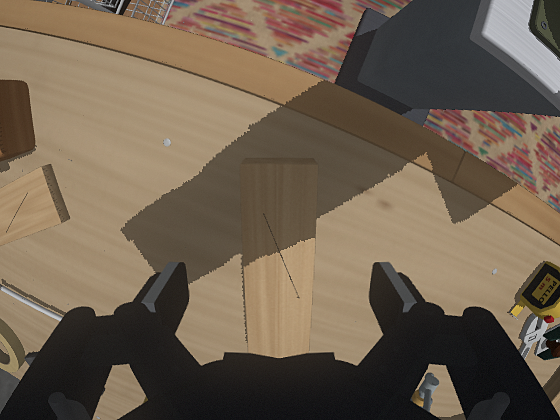

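The riser sits centred between the fingers, between columns 240 and 317. Descending and gripping.

Call:
servo_tool(
  motion=[
    [0,[0,0,-30],0],
    [0,[0,0,-30],0],
    [0,[0,0,-30],0],
    [0,[0,0,-20],0],
    [0,[0,0,-7],0],
  ],
)

```text
t: 10.47
tcp_pos: [0.385, -0.2908, 0.0053]
tool_rot: [179.8, -0.1, -158.6]
contact_force: [0.2, -0.6, -0.8]
grip_width: 0.0853
grasp_force: 0.0
```

Call:
servo_tool(
  motion=[
    [1,[0,0,0],0],
    [1,[0,0,0],0],
    [1,[0,0,0],0],
    [1,[0,0,0],0],
    [1,[0,0,0],0],
  ],
  force=30,
)

```text
t: 10.88
tcp_pos: [0.3881, -0.2933, 0.0093]
tool_rot: [-179.8, 0.1, -158.7]
contact_force: [-0.1, 0.1, 0.1]
grip_width: 0.0251
grasp_force: 0.0
```

Call:
servo_tool(
  motion=[
    [1,[0,0,0],0],
    [1,[0,0,0],0],
    [1,[0,0,0],0],
  ],
)

```text
t: 11.13
tcp_pos: [0.3872, -0.2926, 0.0083]
tool_rot: [-179.9, 0.1, -158.7]
contact_force: [0.1, -0.2, -0.1]
grip_width: 0.0
grasp_force: 0.0
```

The fingers closed fully without holding anything, so I'll look.

Run:
```python
from h import *
s,T,p,d=snap("w5");print(s["t"],s["tcp_pos"],s["tool_rot"],s["grip_width"])
W=wcloud(d,T)
for u,v in((278,60),(278,100),(278,150),(278,200),(278,240),(278,280)): print(u,v,W[v,u].round(3))
q,_=grab_frame("side");cv2.imwrite("pics/s5.png",np.hstack([q[100:320,180:460,::-1],cv2.resize(p,(280,220))[:,:,::-1]]))
```

```text
11.1333 [ 0.38723478 -0.2925642   0.00833877] [-1.79913202e+02  7.54640412e-02 -1.58670142e+02] 6.197176792565276e-06
278 60 [ 0.291 -0.331  0.001]
278 100 [ 0.312 -0.322 -0.001]
278 150 [ 0.338 -0.312  0.   ]
278 200 [ 0.357 -0.305  0.034]
278 240 [ 0.374 -0.298  0.039]
278 280 [ 0.378 -0.297  0.071]
```

View pics/s5.png

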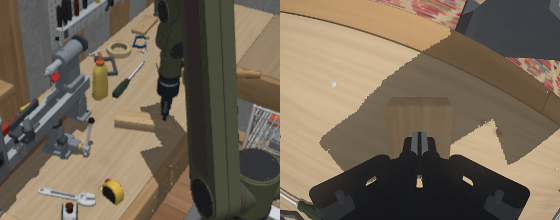

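Run:
```python
from h import *
for t in("w4","w5"):
    q=np.load(f"pics/{t}.npz");T=q["T"];W=wcloud(q["d"],T)
    Tt=T@np.linalg.inv(camera_model("wrist")["T_tool_cam"])
    L=(W-Tt[:3,3])@Tt[:3,:3]  # tool coords
    k=(q["p"].max(-1)<110)&(np.abs(L[...,0])<.05)&(np.abs(L[...,1])<.07)&(W[...,2]>.045)
    x=L[k];print(t,k.sum(),"z max",np.percentile(x[:,2],[50,90,98,100]).round(4))
    f=x[x[:,2]>np.percentile(x[:,2],95)];print(f.mean(0).round(4),f.min(0).round(4),f.max(0).round(4))
    for u,v in((279,250),(279,262),(279,270),(270,270),(290,270),(165,270),(390,270),(170,300)): print((u,v),L[v,u].round(4),q["p"][v,u],q["d"][v,u])
print(np.load("pics/w5.npz")["T"].round(3))
```

```text
w4 44068 z max [-0.1159 -0.0823 -0.056  -0.0439]
[ 0.0036 -0.0001 -0.0574] [-0.0124 -0.0566 -0.0664] [ 0.0117  0.0563 -0.0439]
(279, 250) [nan nan nan] [91 76 57] 0.0
(279, 262) [-0.055   0.0001  0.0867] [173 145 108] 0.28692704
(279, 270) [-0.0628  0.0001  0.0861] [174 146 109] 0.28862616
(270, 270) [-0.0629 -0.008   0.0863] [169 140 106] 0.288855
(290, 270) [-0.0629  0.01    0.0862] [186 158 123] 0.28873703
(165, 270) [ 0.0108 -0.0481 -0.0574] [74 75 75] 0.12999654
(390, 270) [ 0.0107  0.0469 -0.057 ] [81 81 80] 0.13036399
(170, 300) [ 0.004  -0.043  -0.0699] [38 33 29] 0.12005711
w5 46027 z max [-0.1127 -0.0823 -0.0534 -0.0367]
[ 0.0078 -0.0002 -0.0561] [-0.0117 -0.0137 -0.07  ] [ 0.0118  0.0135 -0.0367]
(279, 250) [ 0.0087  0.     -0.0301] [119 101  76] 0.15674628
(279, 262) [ 0.011  -0.     -0.0479] [39 36 34] 0.13905479
(279, 270) [ 0.011  -0.     -0.0554] [36 32 31] 0.1319061
(270, 270) [ 0.0108 -0.0037 -0.0551] [88 90 92] 0.13222344
(290, 270) [ 0.0105  0.0045 -0.0545] [87 90 92] 0.13285105
(165, 270) [-0.0242 -0.0752  0.0085] [110  96  79] 0.20320514
(390, 270) [-0.0242  0.0732  0.0088] [202 178 143] 0.20338814
(170, 300) [-0.0476 -0.0751  0.0082] [108  95  76] 0.20966
[[-0.364  0.891  0.27   0.319]
 [ 0.932  0.349  0.103 -0.319]
 [-0.002  0.289 -0.957  0.183]
 [ 0.     0.     0.     1.   ]]
```

The fingers end about 32 mm (shut) to 45 mm (open) behind the reported TCP, so they closed just above the riser without touching it. I'll open, go 38 mm lower and grip again.

Call:
servo_tool(
  motion=[
    [0,[0,0,0],0],
    [0,[0,0,0],0],
    [0,[0,0,0],0],
    [0,[0,0,0],0],
    [0,[0,0,0],0],
  ],
)

```text
t: 11.65
tcp_pos: [0.387, -0.2924, 0.008]
tool_rot: [-179.9, 0.1, -158.7]
contact_force: [-0.6, 0.3, 1.0]
grip_width: 0.0602
grasp_force: 0.0
```

Call:
servo_tool(
  motion=[
    [0,[0,0,0],0],
    [0,[0,0,0],0],
    [0,[0,0,0],0],
    [0,[0,0,0],0],
  ],
)

```text
t: 11.98
tcp_pos: [0.387, -0.2924, 0.008]
tool_rot: [-179.9, 0.1, -158.7]
contact_force: [-0.2, -0.7, -0.7]
grip_width: 0.0855
grasp_force: 0.0
```

Call:
servo_tool(
  motion=[
    [0,[0,0,-10],0],
    [0,[0,0,-10],0],
    [0,[0,0,-8],0],
    [0,[0,0,-5],0],
    [0,[0,0,-3],0],
  ],
)

```text
t: 12.4
tcp_pos: [0.3866, -0.2921, -0.0288]
tool_rot: [180.0, 0.0, -158.7]
contact_force: [1.2, 0.5, -0.1]
grip_width: 0.0858
grasp_force: 0.0
```

Call:
servo_tool(
  motion=[
    [1,[0,0,0],0],
    [1,[0,0,0],0],
    [1,[0,0,0],0],
    [1,[0,0,0],0],
    [1,[0,0,0],0],
  ],
  force=30,
)

```text
t: 12.82
tcp_pos: [0.3872, -0.2926, -0.0278]
tool_rot: [-179.9, 0.1, -158.7]
contact_force: [-0.1, -0.8, -1.4]
grip_width: 0.0635
grasp_force: 33.7
```

Gripped at 63.5 mm. I'll lift slightly and turn in place, then translate to in front of the foot.

Call:
servo_tool(
  motion=[
    [1,[0,0,4],0],
    [1,[0,0,0],-0.065],
    [1,[0,0,0],-0.065],
    [1,[0,0,0],-0.065],
    [1,[0,0,0],-0.065],
  ],
)

```text
t: 13.23
tcp_pos: [0.3868, -0.2922, -0.0238]
tool_rot: [-180.0, 0.0, -173.7]
contact_force: [-0.4, 0.3, -2.8]
grip_width: 0.0637
grasp_force: 33.7
```

Call:
servo_tool(
  motion=[
    [1,[0,0,0],-0.065],
    [1,[8,28,0],0],
    [1,[8,30,0],0],
    [1,[8,30,0],0],
    [1,[8,30,0],0],
  ],
)

```text
t: 13.65
tcp_pos: [0.4189, -0.1733, -0.0238]
tool_rot: [-180.0, 0.0, -177.4]
contact_force: [-0.1, -0.4, -2.4]
grip_width: 0.0634
grasp_force: 34.2
```

Call:
servo_tool(
  motion=[
    [1,[8,28,0],0],
    [1,[0,0,0],0],
    [1,[0,0,0],0],
  ],
)

```text
t: 13.9
tcp_pos: [0.427, -0.1452, -0.0238]
tool_rot: [-179.9, 0.0, -177.1]
contact_force: [-0.3, -0.2, -2.4]
grip_width: 0.0634
grasp_force: 34.7
```

Run:
```python
from h import *
s,T,p,d=snap("w6");print(s["t"],s["tcp_pos"],s["tool_rot"],s["contact_force"])
Ws=[]
for n in("side","scene"):
    q,dd=grab_frame(n);cv2.imwrite(f"pics/{n}6.png",q[:,:,::-1]);W=cloud(n,dd);z=W[...,2]
    k=(z>.034)&(z<.05)&(W[...,0]>.5)&(W[...,0]<.62)&(W[...,1]>-.22)&(W[...,1]<-.08)
    mk=k.astype(np.uint8);c,l,st,ce=cv2.connectedComponentsWithStats(mk,connectivity=4)
    i=1+np.argmax(st[1:,4]);w=W[l==i];print(n,st[i],cv2.minAreaRect(w[:,:2].astype(np.float32)*1000),np.median(w[:,2]))
```

```text
13.9 [ 0.42700985 -0.14518717 -0.02383528] [-1.79934195e+02  2.35724727e-02 -1.77097839e+02] [-0.30926429 -0.23492072 -2.40042274]
side [271 218  28  21 345] ((552.9797973632812, -135.44139099121094), (103.12296295166016, 70.57844543457031), 1.5352164506912231) 0.0409138239179227
scene [267 217  29  17 256] ((551.00390625, -141.3763427734375), (100.16670989990234, 76.09129333496094), 3.2105178833007812) 0.04452534570065508
```

View pics/w6.png

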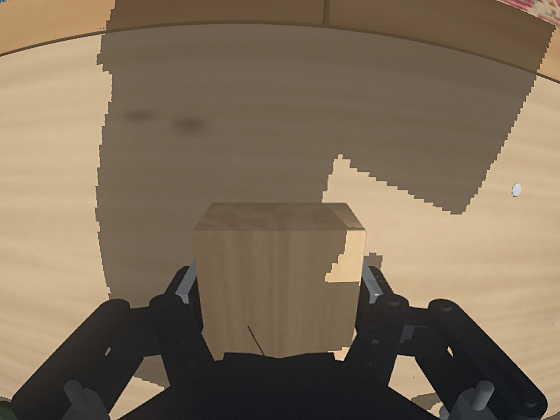

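The block is held level. I'm sliding it in along the lathe's axis.

Call:
servo_tool(
  motion=[
    [1,[25,0.7,0],-0.004],
    [1,[25,0.7,0],0],
    [1,[25,0.7,0],0],
    [1,[20,0.5,0],0],
    [1,[5,0.5,0],0],
  ],
)

```text
t: 14.47
tcp_pos: [0.532, -0.1454, -0.0234]
tool_rot: [-179.9, 0.4, -177.6]
contact_force: [1.0, -0.2, -2.5]
grip_width: 0.0635
grasp_force: 34.7
```

Call:
servo_tool(
  motion=[
    [1,[0,0,-2],0],
    [1,[0,0,-2],0],
    [1,[0,0,0],0],
  ],
)

```text
t: 14.72
tcp_pos: [0.5261, -0.1441, -0.0278]
tool_rot: [-179.9, 0.0, -177.6]
contact_force: [2.1, -1.2, 0.3]
grip_width: 0.0634
grasp_force: 35.0
```

Run:
```python
from h import *
s=sense();print(s["t"],s["tcp_pos"],s["tool_rot"],s["contact_force"])
q,dd=grab_frame("side");W=cloud("side",dd)
cv2.imwrite("pics/s7.png",cv2.resize(q[150:300,190:390,::-1],None,fx=4,fy=4,interpolation=cv2.INTER_CUBIC))
```

```text
14.7167 [ 0.52607819 -0.14410294 -0.02782089] [-1.79936744e+02  4.59565385e-02 -1.77612293e+02] [ 2.07143791 -1.18169506  0.32071517]
```

View pics/s7.png

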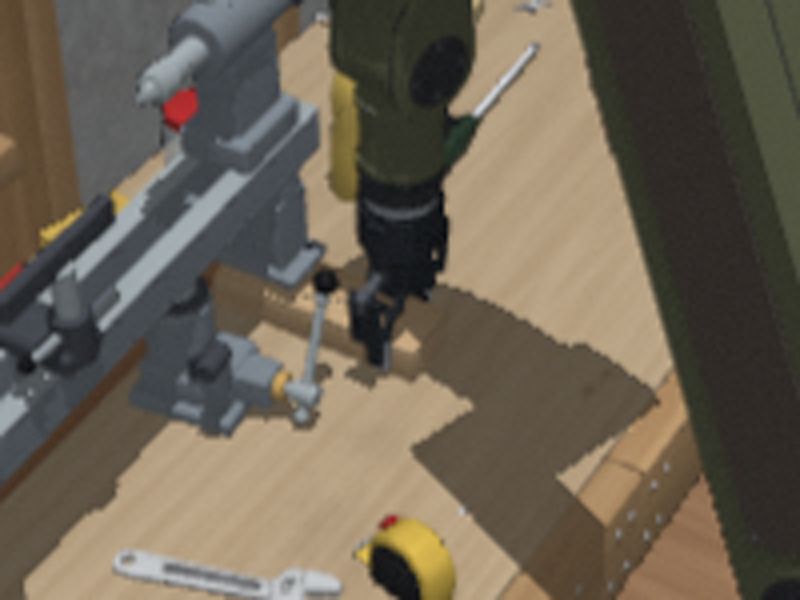

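The riser's far end is under the foot, and the gripper clears the knob at (325,280). I'll correct y by 2 mm and ease forward.

Call:
servo_tool(
  motion=[
    [1,[4,1.5,0],0.004],
    [1,[4,1,0],0],
    [1,[2,0.2,0],0],
    [1,[0,0,0],0],
  ],
)

```text
t: 15.1
tcp_pos: [0.5347, -0.1407, -0.0278]
tool_rot: [-179.9, -0.1, -177.3]
contact_force: [-3.2, -0.3, 5.5]
grip_width: 0.0638
grasp_force: 35.7
```

Call:
servo_tool(
  motion=[
    [1,[1,0,0],0],
    [1,[1,0,0],0],
    [1,[0,0,0],0],
  ],
)

```text
t: 15.35
tcp_pos: [0.5357, -0.1407, -0.0278]
tool_rot: [-180.0, -0.2, -177.3]
contact_force: [-4.7, -1.1, 6.6]
grip_width: 0.0633
grasp_force: 35.8
```

Call:
servo_tool(
  motion=[
    [1,[1,0,0],0],
    [1,[0,0,0],0],
  ],
)

```text
t: 15.52
tcp_pos: [0.5368, -0.1406, -0.0279]
tool_rot: [-180.0, -0.2, -177.3]
contact_force: [-6.8, -0.1, 7.2]
grip_width: 0.0638
grasp_force: 35.7
```

Call:
servo_tool(
  motion=[
    [1,[0,0,0.5],0],
    [1,[0,0,0.5],0],
    [1,[0,0,0],0],
  ],
)

```text
t: 15.77
tcp_pos: [0.5395, -0.1405, -0.0273]
tool_rot: [-180.0, 0.0, -177.3]
contact_force: [-0.4, -0.4, -2.3]
grip_width: 0.0636
grasp_force: 34.7
```

Call:
servo_tool(
  motion=[
    [1,[1,0,0],0],
    [1,[0,0,0],0],
  ],
)

```text
t: 15.93
tcp_pos: [0.5408, -0.1405, -0.0274]
tool_rot: [-180.0, 0.0, -177.3]
contact_force: [-0.8, -0.8, -2.8]
grip_width: 0.0636
grasp_force: 34.7
```

Call:
servo_tool(
  motion=[
    [1,[1,0,0],0],
    [1,[0,0,0],0],
  ],
)

```text
t: 16.1
tcp_pos: [0.5407, -0.1405, -0.0275]
tool_rot: [-180.0, -0.1, -177.3]
contact_force: [-3.8, -0.7, -1.4]
grip_width: 0.0637
grasp_force: 34.9
```

Call:
servo_tool(
  motion=[
    [1,[1,0,0],0],
    [1,[0,0,0],0],
  ],
)

```text
t: 16.27
tcp_pos: [0.5406, -0.1405, -0.0276]
tool_rot: [-180.0, -0.2, -177.3]
contact_force: [-6.6, -1.1, -1.1]
grip_width: 0.0634
grasp_force: 35.0
```

Call:
servo_tool(
  motion=[
    [1,[0.7,0,0],0],
    [1,[0,0,0],0],
  ],
)

```text
t: 16.43
tcp_pos: [0.5406, -0.1405, -0.0276]
tool_rot: [-180.0, -0.3, -177.3]
contact_force: [-7.5, -0.9, 1.4]
grip_width: 0.0635
grasp_force: 35.1
```

Contact with the batten is firm at about 7 N. I'll lower the last half millimetre and open only partly, to stay clear of the knob, then rise.

Call:
servo_tool(
  motion=[
    [1,[0,0,-0.5],0],
    [0.15,[0,0,0],0],
    [0.15,[0,0,0],0],
    [0.15,[0,0,0],0],
    [0.15,[0,0,0],0],
  ],
)

```text
t: 16.85
tcp_pos: [0.5451, -0.1411, -0.0271]
tool_rot: [-179.9, 0.2, -177.3]
contact_force: [-1.4, -0.9, 0.0]
grip_width: 0.0726
grasp_force: 0.0
```

Call:
servo_tool(
  motion=[
    [0.15,[0,0,10],0],
    [0.15,[-4,0,30],0],
    [0.15,[-4,0,35],0],
    [0.15,[-4,0,35],0],
    [0.15,[-4,0,35],0],
  ],
)

```text
t: 17.27
tcp_pos: [0.5279, -0.1401, 0.12]
tool_rot: [-180.0, 0.1, -177.3]
contact_force: [0.2, -0.8, 0.3]
grip_width: 0.0727
grasp_force: 0.0
```

Call:
servo_tool(
  motion=[
    [0.15,[-10,0,35],0],
    [0.15,[-20,0,30],0],
    [0.15,[-20,0,20],0],
    [0.15,[0,0,0],0],
    [0.15,[0,0,0],0],
  ],
)

```text
t: 17.68
tcp_pos: [0.4788, -0.1407, 0.2051]
tool_rot: [-179.9, 0.4, -177.3]
contact_force: [-0.4, 0.9, -0.9]
grip_width: 0.0726
grasp_force: 0.0
```

```bash
cat > look.py <<'E'
from h import *
import sys
tag=sys.argv[1]
s,T,p,d=snap(tag);print(s["t"],s["tcp_pos"].round(4),s["tool_rot"].round(2),s["contact_force"].round(1))
th=np.radians(2.65);ex=np.array([np.cos(th),np.sin(th)]);ey=np.array([-ex[1],ex[0]]);B=np.array([.665,-.1357])
from scipy.optimize import least_squares
def knob(W,p,n):
    w=W.reshape(-1,3);c=p.reshape(-1,3).astype(int)
    k=(c.max(-1)<75)&(w[:,2]>.113)&(w[:,2]<.15)&(w[:,0]>.51)&(w[:,0]<.59)&(w[:,1]>-.11)&(w[:,1]<.1)
    w=w[k]
    if len(w)<8: print(n,"noknob",len(w));return
    m=np.median(w,0);w=w[np.linalg.norm(w-m,axis=1)<.02]
    r=least_squares(lambda c:np.linalg.norm(w-c,axis=1)-.0115,w.mean(0)-[0,0,.008],loss="soft_l1",f_scale=.001);print(n,"knob",len(w),r.x.round(4),"rms",np.std(r.fun).round(4))
knob(wcloud(d,T),p,"wrist")
for n in("side","scene"):
    q,dd=grab_frame(n);cv2.imwrite(f"pics/{n}_{tag}.png",q[:,:,::-1]);W=cloud(n,dd);knob(W,q,n)
    if n=="side":
        L=np.stack([(W[...,:2]-B)@ex,(W[...,:2]-B)@ey,W[...,2]],-1)
        k=(L[...,2]>.031)&(L[...,2]<.045)&(L[...,0]>-.2)&(L[...,0]<-.055)&(abs(L[...,1])<.06)
        w=L[k][:,:2].astype(np.float32)*1000;print("riser lathe frame",len(w),cv2.minAreaRect(w) if len(w)>5 else "")
W=wcloud(d,T);L=np.stack([(W[...,:2]-B)@ex,(W[...,:2]-B)@ey,W[...,2]],-1)
k=(L[...,2]>.032)&(L[...,2]<.045)&(L[...,0]>-.2)&(L[...,0]<-.055)&(abs(L[...,1])<.06)
w=L[k][:,:2].astype(np.float32)*1000
if len(w)>50: print("wrist riser lathe frame",len(w),cv2.minAreaRect(w),np.percentile(w[:,1],[1,99]))
k=(L[...,2]>.05)&(L[...,2]<.08)&(L[...,0]>-.07)&(L[...,0]<-.015)&(abs(L[...,1])<.06)
w=L[k]*1000
if len(w)>50: print("wrist foot",len(w),np.percentile(w[:,0],[1,99]),np.percentile(w[:,1],[1,99]),np.median(w[:,2]))
E
python3 look.py a1
```

```text
17.6833 [ 0.4788 -0.1407  0.2051] [-179.88    0.36 -177.3 ] [-0.4  0.9 -0.9]
wrist knob 22 [ 0.55   -0.0603  0.1294] rms 0.0003
side knob 30 [ 0.5507 -0.0577  0.1282] rms 0.0027
riser lathe frame 341 ((-106.67570495605469, 4.764369964599609), (69.125244140625, 101.96952056884766), 89.70817565917969)
scene knob 19 [ 0.5401 -0.058   0.1327] rms 0.0032
wrist riser lathe frame 4586 ((-106.31900787353516, 0.6509265899658203), (64.64297485351562, 102.73043823242188), 89.79463958740234) [-30.70653067  32.11668224]
wrist foot 1134 [-50.1368876  -17.45592555] [-29.00973439  29.49131008] 66.9491657389287
```

View pics/a1.png

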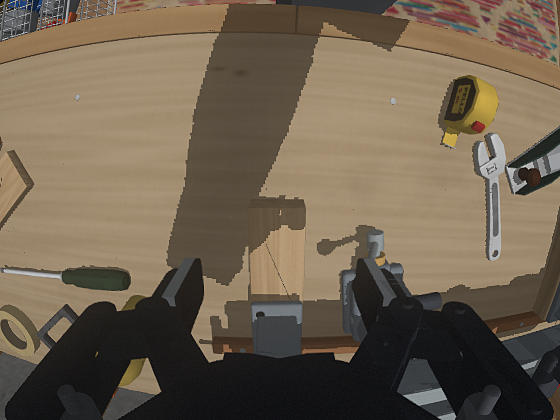

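The riser measures within 0.5 mm of the foot's centre and 0.3° of square. Near (305,255) in this view it runs under the foot plate. The knob is hidden by a finger, so I'll centre over it.

Call:
servo_tool(
  motion=[
    [0.15,[5,25,0],0],
    [0.15,[5,25,0],0],
    [0.15,[6,24,0],0],
    [0.15,[0,0,0],0],
    [0.15,[0,0,0],0],
  ],
)

```text
t: 18.25
tcp_pos: [0.4938, -0.0655, 0.201]
tool_rot: [-180.0, -0.1, -177.1]
contact_force: [0.1, -0.1, -0.4]
grip_width: 0.0728
grasp_force: 0.0
```

```bash
python3 look.py a2
python3 - <<'E'
from h import *
q=np.load("pics/a2.npz");W=wcloud(q["d"],q["T"])
k=(W[...,2]>.02)&(W[...,2]<.15)&(W[...,0]>.5)&(W[...,0]<.59)&(W[...,1]>-.09)&(W[...,1]<.06)
w=W[k]
for a in np.arange(.02,.14,.01):
    b=w[(w[:,2]>a)&(w[:,2]<a+.01)]
    if len(b): print(a.round(3),len(b),np.median(b,0).round(4),b[:,1].min().round(4),b[:,1].max().round(4),b[:,0].min().round(4))
E
```

```text
18.25 [ 0.4938 -0.0655  0.201 ] [-1.7996e+02 -9.0000e-02 -1.7714e+02] [ 0.1 -0.1 -0.4]
wrist knob 550 [ 0.5507 -0.0602  0.1287] rms 0.0006
side knob 34 [ 0.5512 -0.0551  0.1283] rms 0.0018
riser lathe frame 342 ((-106.28224182128906, 6.494911193847656), (103.70048522949219, 69.6108627319336), 1.8828662633895874)
scene knob 20 [ 0.5467 -0.0609  0.1327] rms 0.003
wrist riser lathe frame 4423 ((-106.31683349609375, 0.6575241088867188), (102.55363464355469, 65.40438842773438), 0.09722878783941269) [-30.21090408  32.52920822]
wrist foot 829 [-49.94254633 -16.3568436 ] [-9.19795917 30.91286533] 66.51967626553545
0.02 18 [ 0.5512 -0.0188  0.0279] -0.033 -0.0033 0.5323
0.03 156 [ 0.5486 -0.0262  0.0369] -0.036 -0.0033 0.5314
0.04 928 [ 0.5695 -0.0213  0.0465] -0.0355 -0.0009 0.5317
0.05 89 [ 0.578  -0.0266  0.0506] -0.0368 -0.0059 0.541
0.06 44 [ 0.543  -0.0333  0.0646] -0.0406 -0.0292 0.5415
0.07 44 [ 0.5436 -0.0374  0.0754] -0.0441 -0.0334 0.5419
0.08 57 [ 0.5442 -0.0407  0.086 ] -0.0475 0.0156 0.5426
0.09 58 [ 0.5449 -0.045   0.0952] -0.0517 0.0156 0.5435
0.1 59 [ 0.5454 -0.0483  0.1053] -0.0546 -0.044 0.5442
0.11 47 [ 0.5448 -0.0523  0.1165] -0.0585 -0.0482 0.5427
0.12 52 [ 0.5408 -0.0606  0.1283] -0.0712 -0.0488 0.5391
0.13 481 [ 0.5466 -0.0605  0.1366] -0.0711 -0.0491 0.5393
```

The knob is at (0.5507,-0.0602,0.128), so it has been nudged open by about 0.08 rad, which is below the crack range. The foot hasn't moved. The jack's yaw is about 8.5°. I'm going over the knob to pinch it.

Call:
servo_tool(
  motion=[
    [0.15,[19,2,0],0.05],
    [0.15,[19,2,0],0.05],
    [0.15,[19,1,0],0],
    [0.15,[0,0,-30],0],
    [0.15,[0,0,-30],0],
  ],
)

```text
t: 18.82
tcp_pos: [0.5541, -0.0629, 0.1433]
tool_rot: [-179.9, 0.4, -171.6]
contact_force: [0.6, 0.6, -1.2]
grip_width: 0.0725
grasp_force: 0.0
```

Call:
servo_tool(
  motion=[
    [0.15,[0,0,-30],0],
    [0.15,[0,0,-20],0],
    [0.15,[0,0,-7],0],
    [0.15,[0,0,0],0],
    [0.15,[0,0,0],0],
  ],
)

```text
t: 19.23
tcp_pos: [0.551, -0.0623, 0.086]
tool_rot: [-179.9, 0.1, -171.6]
contact_force: [-0.0, 0.2, 1.0]
grip_width: 0.0727
grasp_force: 0.0
```

```bash
python3 look.py a3
```

```text
19.2333 [ 0.551  -0.0623  0.086 ] [-1.7994e+02  7.0000e-02 -1.7162e+02] [-0.   0.2  1. ]
wrist knob 1909 [ 0.5505 -0.0601  0.1287] rms 0.0005
side knob 33 [ 0.5509 -0.0553  0.1281] rms 0.0027
riser lathe frame 339 ((-107.02284240722656, 6.364727020263672), (102.32865905761719, 69.23745727539062), 0.7568609118461609)
scene knob 17 [ 0.5551 -0.0585  0.134 ] rms 0.0034
wrist riser lathe frame 10182 ((-106.14981079101562, 0.9587821960449219), (102.4829330444336, 64.51644897460938), 0.18967045843601227) [-30.01784178  32.84064526]
wrist foot 695 [-49.91048928 -15.42235295] [-27.98186219  30.82302951] 65.82296264445525
```

View pics/a3.png

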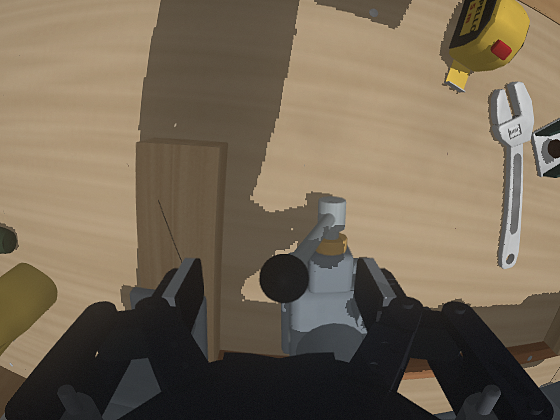

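The picture shows the knob at (284,278) between the fingers and the spindle hub at (332,212). I'll centre on it and pinch gently.

Call:
servo_tool(
  motion=[
    [0.15,[-0.5,2,-4],0],
    [1,[0,0,0],0],
    [1,[0,0,0],0],
    [1,[0,0,0],0],
    [1,[0,0,0],0],
  ],
  force=20,
)

```text
t: 19.8
tcp_pos: [0.5503, -0.0596, 0.0817]
tool_rot: [-179.9, 0.1, -171.6]
contact_force: [0.6, -1.1, 0.6]
grip_width: 0.0242
grasp_force: 0.0
```

Call:
servo_tool(
  motion=[
    [1,[0,0,0],0],
    [1,[0,0,0],0],
    [1,[0,0,0],0],
  ],
)

```text
t: 20.05
tcp_pos: [0.5503, -0.0598, 0.0817]
tool_rot: [-179.9, 0.1, -171.6]
contact_force: [-0.5, -0.7, 2.2]
grip_width: 0.0212
grasp_force: 19.5
```

```bash
cat > tail.py <<'E'
from h import *
th=np.radians(2.65);ex=np.array([np.cos(th),np.sin(th)]);ey=np.array([-ex[1],ex[0]]);B=np.array([.665,-.1357])
s=sense();T=wpose(s);p,d=grab_frame("wrist");W=wcloud(d,T)
print("t",s["t"],"tcp",s["tcp_pos"].round(4),"F",s["contact_force"].round(1),"w",round(s["grip_width"],4),"g",round(s["grasp_force"],1))
L=np.stack([(W[...,:2]-B)@ex,(W[...,:2]-B)@ey,W[...,2]],-1)
k=(L[...,2]>.042)&(L[...,2]<.08)&(L[...,0]>-.048)&(L[...,0]<-.015)&(abs(L[...,1])<.027)
w=L[k]; print("foot top mm",k.sum(),(np.percentile(w[:,2],[25,50,75])*1000).round(2) if k.sum() else "", end=" ")
q,dd=grab_frame("side");W=cloud("side",dd)
L=np.stack([(W[...,:2]-B)@ex,(W[...,:2]-B)@ey,W[...,2]],-1)
# bed/tailstock top surface band at tail end
for lo,hi in((.19,.25),):
    k=(L[...,2]>lo)&(L[...,2]<hi)&(abs(L[...,0])<.034)&(L[...,1]>-.05)&(L[...,1]<.1)
    print("side bedtop",k.sum(),(np.percentile(L[k][:,2],[25,50,75])*1000).round(2) if k.sum() else "")
k=(L[...,2]>.2)&(abs(L[...,0])<.06)&(L[...,1]>-.12)&(L[...,1]<.08)
print("tailstock mean z",k.sum(),(np.percentile(L[k][:,2],[50,90,98])*1000).round(2))
E
python3 tail.py; python3 tail.py
```

```text
t 20.05 tcp [ 0.5503 -0.0598  0.0817] F [-0.5 -0.7  2.2] w 0.0212 g 19.5
foot top mm 303 [67.15 67.57 68.01] side bedtop 395 [201.11 221.73 231.33]
tailstock mean z 800 [271.42 351.58 385.26]
t 20.15 tcp [ 0.5504 -0.0598  0.0818] F [ 0.5 -0.8  2.9] w 0.0214 g 19.6
foot top mm 311 [67.19 67.66 68.13] side bedtop 393 [201.65 221.06 230.76]
tailstock mean z 804 [269.83 351.53 388.08]
```

Pinched. I'm opening to about 0.2 rad, then 0.28, and watching the foot height.

Call:
servo_tool(
  motion=[
    [1,[-0.4,2.8,1],0],
    [1,[-0.4,2.8,1],0],
    [1,[-0.4,2.9,0.9],0],
    [1,[-0.5,2.9,0.8],0],
    [1,[0,0,0],0],
  ],
)

```text
t: 20.67
tcp_pos: [0.5489, -0.0497, 0.0859]
tool_rot: [-179.7, 0.1, -171.6]
contact_force: [-1.2, -5.4, 5.2]
grip_width: 0.0213
grasp_force: 19.7
```

Call:
servo_tool(
  motion=[
    [1,[-0.4,2.6,0.6],0],
    [1,[-0.4,2.6,0.5],0],
    [1,[-0.3,2.6,0.5],0],
    [1,[0,0,0],0],
    [1,[0,0,0],0],
  ],
)

```text
t: 21.08
tcp_pos: [0.5478, -0.0422, 0.0879]
tool_rot: [-179.7, 0.1, -171.6]
contact_force: [-1.7, -5.5, 8.2]
grip_width: 0.0213
grasp_force: 20.0
```

```bash
python3 tail.py;python3 look.py b1 | grep -E "knob|rms"
```

```text
t 21.0833 tcp [ 0.5478 -0.0422  0.0879] F [-1.7 -5.5  8.2] w 0.0213 g 20.0
foot top mm 804 [66.9  67.59 68.48] side bedtop 347 [200.48 218.59 230.8 ]
tailstock mean z 651 [268.24 351.36 388.93]
wrist knob 2575 [ 0.5474 -0.0421  0.1341] rms 0.003
side knob 34 [ 0.544  -0.0311  0.1403] rms 0.0042
scene knob 26 [ 0.5422 -0.0292  0.1424] rms 0.0026
```

Call:
servo_tool(
  motion=[
    [1,[-0.4,2.5,0.9],0],
    [1,[0,0,0],0],
    [1,[0,0,0],0],
  ],
)

```text
t: 21.58
tcp_pos: [0.5475, -0.0396, 0.0886]
tool_rot: [-179.7, 0.1, -171.6]
contact_force: [-2.4, -6.1, 5.5]
grip_width: 0.0213
grasp_force: 19.9
```

```bash
python3 tail.py|head -2
```

```text
t 21.5833 tcp [ 0.5475 -0.0396  0.0886] F [-2.4 -6.1  5.5] w 0.0213 g 19.9
foot top mm 866 [66.86 67.47 68.61] side bedtop 337 [201.6  219.96 231.34]
```

Call:
servo_tool(
  motion=[
    [1,[-0.4,2.5,0.7],0],
    [1,[0,0,0],0],
    [1,[0,0,0],0],
  ],
)

```text
t: 21.93
tcp_pos: [0.547, -0.0371, 0.0893]
tool_rot: [-179.7, 0.1, -171.6]
contact_force: [-1.6, -5.8, 5.5]
grip_width: 0.0218
grasp_force: 19.8
```

```bash
python3 tail.py|head -2
```

```text
t 21.9333 tcp [ 0.547  -0.0371  0.0893] F [-1.6 -5.8  5.5] w 0.0218 g 19.8
foot top mm 929 [66.84 67.52 68.61] side bedtop 331 [200.39 218.16 230.4 ]
```

Call:
servo_tool(
  motion=[
    [1,[-0.4,2.5,0.5],0],
    [1,[0,0,0],0],
    [1,[0,0,0],0],
  ],
)

```text
t: 22.28
tcp_pos: [0.5467, -0.0347, 0.0897]
tool_rot: [-179.7, 0.1, -171.6]
contact_force: [-1.4, -5.8, 5.7]
grip_width: 0.0217
grasp_force: 19.7
```

```bash
python3 tail.py|head -2
```

```text
t 22.2833 tcp [ 0.5467 -0.0347  0.0897] F [-1.4 -5.8  5.7] w 0.0217 g 19.7
foot top mm 1002 [66.7  67.43 68.71] side bedtop 318 [201.19 218.93 230.45]
```

Call:
servo_tool(
  motion=[
    [1,[-0.4,2.5,0.3],0],
    [1,[0,0,0],0],
    [1,[0,0,0],0],
  ],
)

```text
t: 22.63
tcp_pos: [0.5463, -0.0322, 0.0903]
tool_rot: [-179.7, 0.1, -171.6]
contact_force: [-2.0, -5.7, 7.6]
grip_width: 0.0212
grasp_force: 19.7
```

```bash
python3 tail.py|head -2
```

```text
t 22.6333 tcp [ 0.5463 -0.0322  0.0903] F [-2.  -5.7  7.6] w 0.0212 g 19.7
foot top mm 1050 [66.63 67.36 68.69] side bedtop 317 [200.72 218.5  229.72]
```

Call:
servo_tool(
  motion=[
    [1,[-0.4,2.5,0.2],0],
    [1,[0,0,0],0],
    [1,[0,0,0],0],
  ],
)

```text
t: 22.98
tcp_pos: [0.546, -0.0294, 0.0904]
tool_rot: [-179.7, 0.1, -171.6]
contact_force: [-1.3, -5.1, 5.6]
grip_width: 0.0209
grasp_force: 20.1
```

```bash
python3 tail.py|head -2
```

```text
t 22.9833 tcp [ 0.546  -0.0294  0.0904] F [-1.3 -5.1  5.6] w 0.0209 g 20.1
foot top mm 1103 [66.58 67.31 68.83] side bedtop 299 [200.67 217.83 229.53]
```

Call:
servo_tool(
  motion=[
    [1,[-0.4,2.5,0.2],0],
    [1,[0,0,0],0],
    [1,[0,0,0],0],
  ],
)

```text
t: 23.33
tcp_pos: [0.5457, -0.027, 0.0906]
tool_rot: [-179.7, 0.1, -171.6]
contact_force: [-1.8, -5.2, 6.6]
grip_width: 0.0211
grasp_force: 20.1
```

```bash
python3 tail.py|head -2
```

```text
t 23.3333 tcp [ 0.5457 -0.027   0.0906] F [-1.8 -5.2  6.6] w 0.0211 g 20.1
foot top mm 1174 [66.55 67.3  68.86] side bedtop 306 [200.2  216.77 229.81]
```

Call:
servo_tool(
  motion=[
    [1,[-0.4,2.5,0.1],0],
    [1,[0,0,0],0],
    [1,[0,0,0],0],
  ],
)

```text
t: 23.68
tcp_pos: [0.5453, -0.0247, 0.0908]
tool_rot: [-179.7, 0.1, -171.6]
contact_force: [-0.5, -4.8, 7.6]
grip_width: 0.0215
grasp_force: 20.1
```

```bash
python3 tail.py|head -2
```

```text
t 23.6833 tcp [ 0.5453 -0.0247  0.0908] F [-0.5 -4.8  7.6] w 0.0215 g 20.1
foot top mm 1204 [66.49 67.24 69.18] side bedtop 295 [200.39 216.34 229.52]
```

Call:
servo_tool(
  motion=[
    [1,[-0.4,2.5,0],0],
    [1,[0,0,0],0],
    [1,[0,0,0],0],
  ],
)

```text
t: 24.03
tcp_pos: [0.5449, -0.0221, 0.0906]
tool_rot: [-179.7, 0.1, -171.6]
contact_force: [-0.2, -5.5, 5.6]
grip_width: 0.0212
grasp_force: 20.2
```

```bash
python3 tail.py|head -2
```

```text
t 24.0333 tcp [ 0.5449 -0.0221  0.0906] F [-0.2 -5.5  5.6] w 0.0212 g 20.2
foot top mm 1260 [66.29 67.06 69.48] side bedtop 290 [200.94 216.49 229.84]
```

Call:
servo_tool(
  motion=[
    [1,[-0.4,2.5,-0.1],0],
    [1,[0,0,0],0],
    [1,[0,0,0],0],
  ],
)

```text
t: 24.38
tcp_pos: [0.5446, -0.0193, 0.0904]
tool_rot: [-179.7, 0.1, -171.6]
contact_force: [-0.5, -5.9, 4.9]
grip_width: 0.0211
grasp_force: 20.3
```

```bash
python3 tail.py|head -2
```

```text
t 24.3833 tcp [ 0.5446 -0.0193  0.0904] F [-0.5 -5.9  4.9] w 0.0211 g 20.3
foot top mm 1306 [65.79 66.62 69.51] side bedtop 283 [199.71 217.51 229.46]
```

Sinking has started. I'm adding a little more opening, towards 1 cm/s.

Call:
servo_tool(
  motion=[
    [1,[-0.4,3,-0.2],0],
    [1,[0,0,0],0],
  ],
)

```text
t: 24.65
tcp_pos: [0.5442, -0.0164, 0.0903]
tool_rot: [-179.7, 0.1, -171.6]
contact_force: [-0.8, -4.9, 5.3]
grip_width: 0.0212
grasp_force: 20.3
```

```bash
python3 tail.py|head -2
```

```text
t 24.65 tcp [ 0.5442 -0.0164  0.0903] F [-0.8 -4.9  5.3] w 0.0212 g 20.3
foot top mm 1369 [64.86 65.72 70.18] side bedtop 270 [198.43 217.81 228.58]
```

Call:
servo_tool(
  motion=[
    [1,[0,0,0],0],
    [1,[0,0,0],0],
  ],
)

```text
t: 24.92
tcp_pos: [0.5442, -0.0164, 0.0903]
tool_rot: [-179.7, 0.1, -171.6]
contact_force: [-0.7, -3.9, 5.8]
grip_width: 0.021
grasp_force: 20.3
```

```bash
python3 tail.py|head -2
```

```text
t 24.9167 tcp [ 0.5442 -0.0164  0.0903] F [-0.7 -3.9  5.8] w 0.021 g 20.3
foot top mm 1420 [63.3  64.14 69.57] side bedtop 277 [197.42 214.91 227.04]
```

That is 5.9 mm/s. Adding about 0.027 rad.

Call:
servo_tool(
  motion=[
    [1,[-0.4,2.7,-0.3],0],
    [1,[0,0,0],0],
    [1,[0,0,0],0],
  ],
)

```text
t: 25.27
tcp_pos: [0.5438, -0.0134, 0.0899]
tool_rot: [-179.8, 0.1, -171.6]
contact_force: [-1.5, -5.3, 5.7]
grip_width: 0.0213
grasp_force: 20.3
```

```bash
python3 tail.py|head -2
```

```text
t 25.2667 tcp [ 0.5438 -0.0134  0.0899] F [-1.5 -5.3  5.7] w 0.0213 g 20.3
foot top mm 1539 [60.57 61.54 69.46] side bedtop 256 [195.59 214.55 224.76]
```

Call:
servo_tool(
  motion=[
    [1,[0,0,0],0],
    [1,[0,0,0],0],
    [1,[0,0,0],0],
  ],
)

```text
t: 25.62
tcp_pos: [0.5438, -0.0134, 0.0899]
tool_rot: [-179.8, 0.1, -171.6]
contact_force: [-0.6, -3.8, 5.4]
grip_width: 0.021
grasp_force: 20.3
```

```bash
python3 tail.py|head -2
```

```text
t 25.6167 tcp [ 0.5438 -0.0134  0.0899] F [-0.6 -3.8  5.4] w 0.021 g 20.3
foot top mm 1667 [57.07 58.19 68.36] side bedtop 228 [198.76 215.91 225.9 ]
```

Call:
servo_tool(
  motion=[
    [1,[0,0,0],0],
    [1,[0,0,0],0],
    [1,[0,0,0],0],
    [1,[0,0,0],0],
  ],
)

```text
t: 26.05
tcp_pos: [0.5438, -0.0134, 0.0899]
tool_rot: [-179.8, 0.1, -171.6]
contact_force: [-0.9, -4.5, 5.5]
grip_width: 0.0209
grasp_force: 20.3
```

```bash
python3 tail.py|head -2
```

```text
t 26.05 tcp [ 0.5438 -0.0134  0.0899] F [-0.9 -4.5  5.5] w 0.0209 g 20.3
foot top mm 1816 [52.68 54.62 67.48] side bedtop 199 [203.68 215.19 227.67]
```

Call:
servo_tool(
  motion=[
    [1,[0,0,0],0],
    [1,[0,0,0],0],
    [1,[0,0,0],0],
    [1,[0,0,0],0],
    [1,[0,0,0],0],
  ],
)

```text
t: 26.57
tcp_pos: [0.5438, -0.0134, 0.0899]
tool_rot: [-179.8, 0.1, -171.6]
contact_force: [-0.9, -4.8, 5.2]
grip_width: 0.0215
grasp_force: 20.3
```

```bash
python3 tail.py
```

```text
t 26.5667 tcp [ 0.5438 -0.0134  0.0899] F [-0.9 -4.8  5.2] w 0.0215 g 20.3
foot top mm 1880 [50.72 53.89 66.8 ] side bedtop 190 [205.78 214.52 227.92]
tailstock mean z 383 [263.69 331.77 377.37]
```

The tail came down at about 1 cm/s and has reached the block. I'll wait briefly to confirm it has stopped, then open wide along the arc.

Call:
servo_tool(
  motion=[
    [1,[0,0,0],0],
    [1,[0,0,0],0],
    [1,[0,0,0],0],
  ],
)

```text
t: 26.92
tcp_pos: [0.5438, -0.0134, 0.0899]
tool_rot: [-179.8, 0.1, -171.6]
contact_force: [-0.8, -5.1, 5.4]
grip_width: 0.0209
grasp_force: 20.3
```

```bash
python3 tail.py|head -2
```

```text
t 26.9167 tcp [ 0.5438 -0.0134  0.0899] F [-0.8 -5.1  5.4] w 0.0209 g 20.3
foot top mm 1864 [50.79 54.12 67.04] side bedtop 187 [205.27 214.28 228.73]
```

Call:
servo_tool(
  motion=[
    [1,[-0.5,3.4,-0.5],0],
    [1,[-0.5,3.4,-0.6],0],
    [1,[-0.5,3.4,-0.7],0],
    [1,[-0.5,3.4,-0.8],0],
    [1,[-0.5,3.5,-1],0],
  ],
)

```text
t: 27.43
tcp_pos: [0.5414, 0.0034, 0.0862]
tool_rot: [-179.7, 0.1, -171.6]
contact_force: [0.1, -6.8, 4.7]
grip_width: 0.021
grasp_force: 20.4
```

Call:
servo_tool(
  motion=[
    [1,[-0.5,3.5,-1.1],0],
    [1,[-0.5,3.5,-1.3],0],
    [1,[-0.5,3.5,-1.4],0],
    [1,[0,0,0],0],
  ],
)

```text
t: 27.77
tcp_pos: [0.5398, 0.0146, 0.082]
tool_rot: [-179.8, 0.1, -171.6]
contact_force: [1.1, -4.7, 1.3]
grip_width: 0.0215
grasp_force: 20.3
```

Call:
servo_tool(
  motion=[
    [1,[-0.5,3.5,-1.5],0],
    [1,[-0.5,3.5,-1.7],0],
    [1,[-0.5,3.5,-1.9],0],
    [1,[0,0,0],0],
    [1,[0,0,0],0],
  ],
)

```text
t: 28.18
tcp_pos: [0.5383, 0.0249, 0.0771]
tool_rot: [-179.8, 0.1, -171.6]
contact_force: [0.7, -5.6, 3.8]
grip_width: 0.0213
grasp_force: 24.8
```

```bash
python3 tail.py|head -2; python3 look.py c1
```

```text
t 28.1833 tcp [0.5383 0.0249 0.0771] F [ 0.7 -5.6  3.8] w 0.0213 g 24.8
foot top mm 1979 [50.79 56.06 68.65] side bedtop 82 [203.69 213.83 219.  ]
28.2833 [0.5383 0.0249 0.0771] [-1.7979e+02  1.2000e-01 -1.7159e+02] [ 0.6 -5.2  4.3]
wrist knob 2991 [0.5369 0.0247 0.1233] rms 0.0053
side knob 43 [0.5336 0.0387 0.1286] rms 0.0036
riser lathe frame 377 ((-106.58770751953125, 4.7342987060546875), (72.04257202148438, 103.2821273803711), 87.61613464355469)
scene knob 41 [0.5306 0.0372 0.1321] rms 0.0031
wrist riser lathe frame 7710 ((-106.19681549072266, 1.0211982727050781), (65.97833251953125, 102.32208251953125), 89.86155700683594) [-29.89675562  33.2892202 ]
wrist foot 1983 [-48.46686612 -15.65561177] [-26.59944916  28.69458515] 56.03142693062818
```

View pics/c1.png

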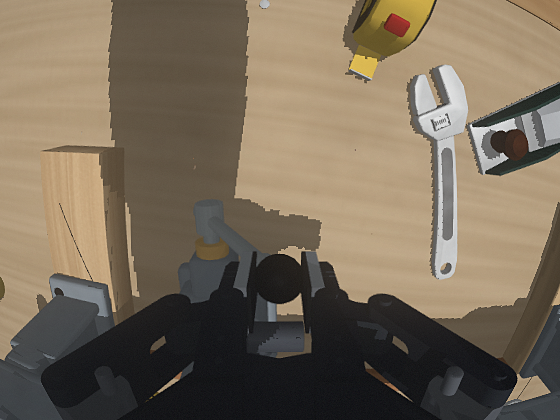

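The foot rests on the block at z 38 (top at 50) and the lever is wide open, at about 0.97 rad. I'll wait for the ram to sink and check the saddle.

Call:
servo_tool(
  motion=[
    [1,[0,0,0],0],
    [1,[0,0,0],0],
    [1,[0,0,0],0],
    [1,[0,0,0],0],
    [1,[0,0,0],0],
  ],
)

```text
t: 28.85
tcp_pos: [0.5383, 0.0249, 0.0771]
tool_rot: [-179.8, 0.1, -171.6]
contact_force: [1.3, -4.8, 4.2]
grip_width: 0.0212
grasp_force: 24.9
```

Call:
servo_tool(
  motion=[
    [1,[0,0,0],0],
    [1,[0,0,0],0],
    [1,[0,0,0],0],
    [1,[0,0,0],0],
    [1,[0,0,0],0],
  ],
)

```text
t: 29.27
tcp_pos: [0.5383, 0.0249, 0.0771]
tool_rot: [-179.8, 0.1, -171.6]
contact_force: [0.3, -6.0, 4.5]
grip_width: 0.0214
grasp_force: 24.9
```

Call:
servo_tool(
  motion=[
    [1,[0,0,0],0],
    [1,[0,0,0],0],
    [1,[0,0,0],0],
    [1,[0,0,0],0],
    [1,[0,0,0],0],
  ],
)

```text
t: 29.68
tcp_pos: [0.5383, 0.0249, 0.0771]
tool_rot: [-179.8, 0.1, -171.6]
contact_force: [-0.3, -4.7, 4.5]
grip_width: 0.0212
grasp_force: 24.9
```

```bash
cat > sad.py <<'E'
from h import *
B=np.array([.665,-.1357]);th=np.radians(2.65);ex=np.array([np.cos(th),np.sin(th)]);ey=np.array([-ex[1],ex[0]])
def prof(W,n):
    L=np.stack([(W[...,:2]-B)@ex,(W[...,:2]-B)@ey,W[...,2]],-1)
    k=(L[...,0]>-.045)&(L[...,0]<.03)&(L[...,1]>.1)&(L[...,1]<.18)&(L[...,2]>.06)&(L[...,2]<.16)
    h,_=np.histogram(L[k][:,2],np.arange(.06,.164,.004));print(n,h)
q=np.load("pics/a2.npz");prof(wcloud(q["d"],q["T"]),"wrist a2")
for n in("side","scene"):
    prof(cloud(n,np.load(f"pics/{n}0.npy")),n+"0")
    p,d=grab_frame(n);prof(cloud(n,d),n+" now")
s,T,p,d=snap("sad");prof(wcloud(d,T),"wrist now")
E
python3 sad.py
```

```text
wrist a2 [ 90  93 107 109 104 109 111 112 109 116 118 278  97 459 158  57  43  22
  11   0   0   0   0  33  40]
side0 [13 16 14 19 13 15 20 12 15 13 19 17 12 24 14  5  1  0  0  0  0  0  1 10
 14]
side now [12 18 10 11 23 16 14 13 12 11 11 19  8 13  8  0  0  0  0  2  9 12 26 21
 27]
scene0 [15  8  9 12 19 15 14 11 17 15 18 17 18 19 26 14  8  2  4  4  0  0  0  5
  8]
scene now [ 9 11 11 16 12 15 14 17 16 13 16 15 17 15 18 10  4  0  0  0  2  9 13 14
 11]
wrist now [ 0  0  0  0  5  5 30 37 30  3  0  0  0  0  0  0  0  0  0  0  0  0  0  0
  0]
```

Call:
servo_tool(
  motion=[
    [1,[-0.3,2,-1.3],0],
    [1,[-0.3,2,-1.4],0],
    [1,[0,0,0],0],
    [1,[0,0,0],0],
    [1,[0,0,0],0],
  ],
)

```text
t: 30.25
tcp_pos: [0.5378, 0.0285, 0.0749]
tool_rot: [-179.7, 0.1, -171.6]
contact_force: [0.2, -5.7, 6.9]
grip_width: 0.0209
grasp_force: 29.7
```

Call:
servo_tool(
  motion=[
    [1,[0,0,0],0],
    [1,[0,0,0],0],
    [1,[0,0,0],0],
    [1,[0,0,0],0],
    [1,[0,0,0],0],
  ],
)

```text
t: 30.67
tcp_pos: [0.5378, 0.0285, 0.0749]
tool_rot: [-179.8, 0.1, -171.6]
contact_force: [-0.4, -5.1, 7.5]
grip_width: 0.0216
grasp_force: 29.7
```

Call:
servo_tool(
  motion=[
    [1,[0,0,0],0],
    [1,[0,0,0],0],
    [1,[0,0,0],0],
    [1,[0,0,0],0],
    [1,[0,0,0],0],
  ],
)

```text
t: 31.08
tcp_pos: [0.5378, 0.0286, 0.0749]
tool_rot: [-179.8, 0.1, -171.6]
contact_force: [-0.4, -6.2, 6.8]
grip_width: 0.0213
grasp_force: 29.7
```

Call:
servo_tool(
  motion=[
    [1,[0,0,0],0],
    [1,[0,0,0],0],
    [1,[0,0,0],0],
    [1,[0,0,0],0],
    [1,[0,0,0],0],
  ],
)

```text
t: 31.5
tcp_pos: [0.5377, 0.0285, 0.0749]
tool_rot: [-179.8, 0.1, -171.6]
contact_force: [-1.1, -5.8, 7.0]
grip_width: 0.0216
grasp_force: 29.7
```

Call:
servo_tool(
  motion=[
    [1,[0,0,0],0],
    [1,[0,0,0],0],
    [1,[0,0,0],0],
    [1,[0,0,0],0],
    [1,[0,0,0],0],
  ],
)

```text
t: 31.92
tcp_pos: [0.5378, 0.0286, 0.0749]
tool_rot: [-179.8, 0.1, -171.6]
contact_force: [0.5, -5.9, 6.9]
grip_width: 0.0214
grasp_force: 29.7
```

```bash
python3 sad.py | grep now; python3 tail.py|head -2
```

```text
side now [13 15 11 18 17 17 10 15 12 14 14 16 12 11  5  0  0  0  0  1 11  9 19 30
scene now [12  7 15 15 15 14 14 18 13 17 14 13 19 15 21  8  3  0  0  0  1 10 13 13
wrist now [ 0  0  0  0  1  0 16 39 54 26  1  0  0  0  0  0  0  0  0  0  0  0  0  0
t 32.0667 tcp [0.5378 0.0286 0.0749] F [-1.  -5.8  7.4] w 0.0212 g 29.7
foot top mm 1990 [50.87 56.47 68.63] side bedtop 81 [203.22 212.32 217.97]
```

Call:
servo_tool(
  motion=[
    [1,[0,0,0],0],
    [1,[0,0,0],0],
    [1,[0,0,0],0],
    [1,[0,0,0],0],
    [1,[0,0,0],0],
  ],
)

```text
t: 32.58
tcp_pos: [0.5378, 0.0285, 0.0749]
tool_rot: [-179.8, 0.1, -171.6]
contact_force: [-0.6, -5.5, 7.7]
grip_width: 0.0215
grasp_force: 29.7
```

Call:
servo_tool(
  motion=[
    [1,[0,0,0],0],
    [1,[0,0,0],0],
    [1,[0,0,0],0],
    [1,[0,0,0],0],
    [1,[0,0,0],0],
  ],
)

```text
t: 33.0
tcp_pos: [0.5377, 0.0285, 0.0749]
tool_rot: [-179.8, 0.1, -171.6]
contact_force: [0.2, -5.4, 7.6]
grip_width: 0.0215
grasp_force: 29.7
```

Run:
```python
from h import *
A=np.array([.6594,-.0033])
def pr(W,n):
    w=W.reshape(-1,3);w=w[np.isfinite(w).all(1)];r=np.linalg.norm(w[:,:2]-A,axis=1)
    out=[]
    for a in np.arange(.06,.15,.006):
        k=(r<.045)&(w[:,2]>a)&(w[:,2]<a+.006); out.append((int(k.sum()),round(float(np.median(r[k])*1000),0) if k.sum() else 0,round(float(np.ptp(w[k][:,1])*1000)) if k.sum() else 0))
    print(n,out)
q=np.load("pics/w2.npz");pr(wcloud(q["d"],q["T"]),"w2")
q=np.load("pics/a2.npz");pr(wcloud(q["d"],q["T"]),"a2")
for n in("side","scene"):
    pr(cloud(n,np.load(f"pics/{n}0.npy")),n+"0")
    p,d=grab_frame(n);pr(cloud(n,d),n+" now")
```

```text
w2 [(77, 30.0, 56), (71, 30.0, 58), (74, 30.0, 58), (62, 30.0, 39), (57, 30.0, 40), (63, 30.0, 39), (57, 30.0, 36), (142, 29.0, 44), (52, 28.0, 31), (68, 26.0, 25), (0, 0, 0), (0, 0, 0), (0, 0, 0), (0, 0, 0), (0, 0, 0)]
a2 [(135, 30.0, 54), (155, 30.0, 56), (147, 30.0, 57), (154, 30.0, 56), (162, 30.0, 56), (169, 30.0, 56), (173, 30.0, 56), (339, 29.0, 59), (173, 28.0, 53), (541, 23.0, 53), (83, 18.0, 28), (39, 18.0, 18), (11, 18.0, 9), (0, 0, 0), (0, 0, 0)]
side0 [(17, 32.0, 53), (23, 32.0, 41), (24, 32.0, 38), (16, 33.0, 35), (25, 32.0, 34), (21, 33.0, 45), (23, 32.0, 31), (26, 29.0, 49), (27, 27.0, 46), (23, 22.0, 43), (6, 19.0, 13), (0, 0, 0), (0, 0, 0), (0, 0, 0), (0, 0, 0)]
side now [(15, 33.0, 45), (22, 33.0, 49), (22, 32.0, 40), (16, 34.0, 43), (24, 33.0, 34), (18, 31.0, 38), (19, 31.0, 43), (21, 29.0, 53), (15, 28.0, 47), (14, 25.0, 28), (1, 23.0, 0), (0, 0, 0), (0, 0, 0), (6, 38.0, 20), (16, 35.0, 49)]
scene0 [(15, 26.0, 17), (14, 27.0, 20), (21, 29.0, 57), (23, 30.0, 45), (20, 29.0, 38), (21, 29.0, 44), (27, 31.0, 41), (23, 30.0, 40), (29, 28.0, 50), (34, 27.0, 57), (17, 22.0, 36), (7, 21.0, 21), (7, 21.0, 12), (1, 22.0, 0), (0, 0, 0)]
scene now [(14, 30.0, 16), (16, 27.0, 30), (14, 30.0, 52), (22, 30.0, 40), (24, 30.0, 36), (22, 30.0, 43), (26, 30.0, 42), (18, 30.0, 40), (26, 30.0, 71), (32, 25.0, 51), (8, 28.0, 31), (0, 0, 0), (0, 0, 0), (2, 35.0, 16), (9, 41.0, 48)]
```

The foot is steady on the block. The ram has had about 5 s wide open, and the points above the jack body now match a bottomed saddle. Closing the valve along the arc.

Call:
servo_tool(
  motion=[
    [1,[0.9,-5.9,3],0],
    [1,[0.9,-5.9,2.7],0],
    [1,[0.9,-5.9,2.2],0],
    [1,[0.9,-5.9,1.9],0],
    [1,[0.9,-5.9,1.6],0],
  ],
)

```text
t: 33.52
tcp_pos: [0.5416, 0.0061, 0.0868]
tool_rot: [179.3, 0.2, -171.4]
contact_force: [-2.8, 12.0, 7.9]
grip_width: 0.0213
grasp_force: 20.1
```

Call:
servo_tool(
  motion=[
    [1,[0.9,-5.9,1.2],0],
    [1,[0.9,-5.9,0.8],0],
    [1,[0.9,-5.9,0.5],0],
    [1,[0.9,-5.9,0.1],0],
    [1,[0.9,-5.9,-0.2],0],
  ],
)

```text
t: 33.93
tcp_pos: [0.5465, -0.0248, 0.0888]
tool_rot: [179.5, 0.2, -171.4]
contact_force: [-1.6, 9.5, 12.7]
grip_width: 0.0213
grasp_force: 21.4
```

Call:
servo_tool(
  motion=[
    [1,[0.9,-5.9,-0.6],0],
    [1,[0.9,-5.9,-0.9],0],
    [1,[0.9,-5.9,-1.3],0],
    [1,[0.9,-5.9,-1.8],0],
    [1,[0,0,0],0],
  ],
)

```text
t: 34.35
tcp_pos: [0.5503, -0.0499, 0.0836]
tool_rot: [179.6, 0.2, -171.5]
contact_force: [1.9, 4.5, 4.4]
grip_width: 0.0214
grasp_force: 21.3
```

```bash
python3 tail.py|head -2; python3 look.py d1|grep knob
```

```text
t 34.35 tcp [ 0.5503 -0.0499  0.0836] F [1.9 4.5 4.4] w 0.0214 g 21.3
foot top mm 1019 [50.43 51.08 57.1 ] side bedtop 294 [205.62 215.38 228.56]
wrist knob 2724 [ 0.5487 -0.0504  0.1322] rms 0.003
side knob 33 [ 0.5461 -0.0348  0.1349] rms 0.003
scene knob 26 [ 0.5452 -0.0385  0.1396] rms 0.0027
```

Call:
servo_tool(
  motion=[
    [1,[0.6,-4,-1.4],0],
    [1,[0.6,-4,-1.5],0],
    [1,[0,0,0],0],
  ],
)

```text
t: 34.85
tcp_pos: [0.5515, -0.0575, 0.0807]
tool_rot: [179.6, 0.2, -171.5]
contact_force: [0.9, 6.2, 4.5]
grip_width: 0.0212
grasp_force: 21.5
```

Call:
servo_tool(
  motion=[
    [1,[0.3,-2,-0.8],0],
    [1,[0,0,0],0],
    [1,[0,0,0],0],
  ],
)

```text
t: 35.1
tcp_pos: [0.5516, -0.0592, 0.0798]
tool_rot: [179.6, 0.2, -171.5]
contact_force: [1.4, 6.6, 3.9]
grip_width: 0.0212
grasp_force: 22.1
```

Call:
servo_tool(
  motion=[
    [1,[0.3,-2,-0.9],0],
    [1,[0,0,0],0],
    [1,[0,0,0],0],
  ],
)

```text
t: 35.35
tcp_pos: [0.552, -0.0611, 0.0792]
tool_rot: [179.6, 0.2, -171.5]
contact_force: [-0.5, 6.9, 5.5]
grip_width: 0.0215
grasp_force: 22.9
```

Call:
servo_tool(
  motion=[
    [1,[0.2,-1.5,-0.7],0],
    [1,[0,0,0],0],
    [1,[0,0,0],0],
  ],
)

```text
t: 35.6
tcp_pos: [0.5522, -0.0622, 0.0785]
tool_rot: [179.6, 0.2, -171.5]
contact_force: [0.8, 7.9, 6.4]
grip_width: 0.021
grasp_force: 24.4
```

Call:
servo_tool(
  motion=[
    [1,[0.3,-2,-0.9],0],
    [1,[0,0,0],0],
    [1,[0,0,0],0],
  ],
)

```text
t: 35.85
tcp_pos: [0.5525, -0.0639, 0.0778]
tool_rot: [179.5, 0.2, -171.5]
contact_force: [-0.7, 8.6, 6.6]
grip_width: 0.0216
grasp_force: 26.3
```

Call:
servo_tool(
  motion=[
    [1,[0.3,-2,-0.9],0],
    [1,[0,0,0],0],
    [1,[0,0,0],0],
  ],
)

```text
t: 36.1
tcp_pos: [0.5528, -0.0657, 0.0771]
tool_rot: [179.5, 0.2, -171.5]
contact_force: [-0.0, 9.1, 9.1]
grip_width: 0.0213
grasp_force: 28.0
```

```bash
python3 look.py d2|grep -E "knob|wrist"
python3 - <<'E'
from h import *
q=np.load("pics/d2.npz");W=wcloud(q["d"],q["T"])
# lever rod points: compare rod line angle
k=(W[...,2]>.055)&(W[...,2]<.105)&(W[...,0]>.53)&(W[...,0]<.56)&(W[...,1]>-.075)&(W[...,1]<-.01)
w=W[k]
for a in np.arange(.055,.105,.01):
    b=w[(w[:,2]>a)&(w[:,2]<a+.01)]
    if len(b): print(a.round(3),len(b),np.median(b,0).round(4))
if len(w)>20:
    c=np.polyfit(w[:,2],w[:,1],1);print("lean",np.arctan(-c[0]))
E
```

```text
wrist knob 3165 [ 0.5515 -0.0664  0.1269] rms 0.0047
side knob 37 [ 0.5492 -0.0535  0.1323] rms 0.0043
scene knob 34 [ 0.5474 -0.0546  0.1304] rms 0.0031
wrist riser lathe frame 11486 ((-106.1370849609375, 0.9643669128417969), (102.29080200195312, 64.56195068359375), 0.07207240909337997) [-29.9512167   32.85032177]
wrist foot 454 [-49.06320172 -29.46276012] [-28.08848536  26.57111233] 50.724011862249185
0.055 89 [ 0.5427 -0.0336  0.0602]
0.065 120 [ 0.5436 -0.0381  0.0703]
0.075 139 [ 0.5444 -0.0429  0.0803]
0.085 158 [ 0.5451 -0.0476  0.09  ]
0.095 107 [ 0.5455 -0.0537  0.0985]
lean 0.4635146306110044
```

Lever lean is about 0.45 rad, so the valve is at its seat. One light snug step, relieving the downward push.

Call:
servo_tool(
  motion=[
    [1,[0,0,1],0],
    [1,[0.2,-1.5,0],0],
    [1,[0,0,0],0],
    [1,[0,0,0],0],
  ],
)

```text
t: 36.58
tcp_pos: [0.5528, -0.0664, 0.0772]
tool_rot: [179.4, 0.2, -171.4]
contact_force: [1.0, 10.1, 3.2]
grip_width: 0.0217
grasp_force: 27.1
```

```bash
python3 look.py d3|grep -E "wrist knob"
python3 - <<'E'
from h import *
for t in("d2","d3"):
    q=np.load(f"pics/{t}.npz");W=wcloud(q["d"],q["T"])
    k=(W[...,2]>.055)&(W[...,2]<.095)&(W[...,0]>.53)&(W[...,0]<.56)&(W[...,1]>-.06)&(W[...,1]<-.02)
    c=np.polyfit(W[k][:,2],W[k][:,1],1);print(t,"lean",np.arctan(-c[0]))
E
```

```text
wrist knob 3156 [ 0.5516 -0.0671  0.1266] rms 0.0048
d2 lean 0.4367010493915597
d3 lean 0.43371589034099595
```

Call:
servo_tool(
  motion=[
    [1,[0.2,-1.5,0],0],
    [1,[0,0,0],0],
    [1,[0,0,0],0],
  ],
)

```text
t: 36.98
tcp_pos: [0.5528, -0.067, 0.0769]
tool_rot: [179.3, 0.2, -171.4]
contact_force: [2.8, 11.8, 3.0]
grip_width: 0.0213
grasp_force: 27.7
```

Call:
servo_tool(
  motion=[
    [1,[0,1.5,0],0],
    [0.7,[0,0,0],0],
    [0.6,[0,0,0],0],
    [0.55,[0,0,0],0],
    [0.55,[0,0,0],0],
  ],
)

```text
t: 37.4
tcp_pos: [0.5519, -0.0719, 0.0766]
tool_rot: [-180.0, -0.0, -171.6]
contact_force: [0.2, -0.2, -0.7]
grip_width: 0.0382
grasp_force: 0.0
```

Call:
servo_tool(
  motion=[
    [0.55,[0,0,0],0],
    [0.55,[0,0,20],0],
    [0.55,[0,0,30],0],
    [0.55,[-10,0,35],0],
    [0.55,[-30,0,20],0],
  ],
)

```text
t: 37.82
tcp_pos: [0.5173, -0.0724, 0.185]
tool_rot: [-179.8, 0.5, -171.6]
contact_force: [1.0, -0.9, 1.0]
grip_width: 0.0386
grasp_force: 0.0
```

Call:
servo_tool(
  motion=[
    [0.55,[-35,0,15],0],
    [0.15,[0,0,0],0],
    [0.15,[0,0,0],0],
    [0.15,[0,0,0],0],
    [0.15,[0,0,0],0],
  ],
)

```text
t: 38.23
tcp_pos: [0.4781, -0.0718, 0.1963]
tool_rot: [-180.0, 0.0, -171.6]
contact_force: [-0.2, 0.2, -0.5]
grip_width: 0.0727
grasp_force: 0.0
```

```bash
python3 look.py e1; python3 tail.py|head -2
python3 - <<'E'
from h import *
for t in("a2","e1"):
    q=np.load(f"pics/{t}.npz");W=wcloud(q["d"],q["T"])
    k=(W[...,2]>.058)&(W[...,2]<.108)&(W[...,0]>.53)&(W[...,0]<.56)&(W[...,1]>-.06)&(W[...,1]<-.02)
    c=np.polyfit(W[k][:,2],W[k][:,1],1);print(t,"lean",np.arctan(-c[0]))
E
```

```text
38.2333 [ 0.4781 -0.0718  0.1963] [-1.7995e+02  4.0000e-02 -1.7157e+02] [-0.2  0.2 -0.5]
wrist knob 525 [ 0.5518 -0.0679  0.1253] rms 0.0005
side knob 33 [ 0.5514 -0.0628  0.1254] rms 0.0029
riser lathe frame 331 ((-106.64408874511719, 5.988109588623047), (103.04075622558594, 72.24105072021484), 0.12640824913978577)
scene knob 16 [ 0.5515 -0.0679  0.1277] rms 0.003
wrist riser lathe frame 4197 ((-106.40054321289062, 0.9660778045654297), (102.88752746582031, 64.54778289794922), 0.15014442801475525) [-30.05258965  32.46327744]
wrist foot 658 [-48.13663918 -17.39093972] [-4.76129452 28.50979092] 55.04622895749392
t 38.3833 tcp [ 0.4779 -0.0717  0.196 ] F [-0.3 -0.5 -0. ] w 0.0726 g 0.0
foot top mm 678 [50.61 54.24 67.71] side bedtop 423 [206.27 215.31 229.21]
a2 lean 0.3589734556623215
e1 lean 0.4482725933024716
```

The valve is shut: the knob is back at its starting position and the lean is 0.448 rad. One last check of the saddle gap from this unobstructed view.

Run:
```python
from h import *
A=np.array([.6594,-.0033])
for t in("a2","e1"):
    q=np.load(f"pics/{t}.npz");W=wcloud(q["d"],q["T"]).reshape(-1,3);W=W[np.isfinite(W).all(1)]
    r=np.linalg.norm(W[:,:2]-A,axis=1);o=[]
    for a in np.arange(.1,.15,.004):
        k=(r<.045)&(W[:,2]>a)&(W[:,2]<a+.004);o.append((round(float(a),3),int(k.sum()),round(float(np.median(r[k])*1000)) if k.sum() else 0))
    print(t,o)
```

```text
a2 [(0.1, 118, 30), (0.104, 278, 29), (0.108, 97, 28), (0.112, 459, 25), (0.116, 158, 19), (0.12, 57, 18), (0.124, 43, 18), (0.128, 22, 18), (0.132, 11, 18), (0.136, 0, 0), (0.14, 0, 0), (0.144, 0, 0), (0.148, 0, 0)]
e1 [(0.1, 118, 30), (0.104, 174, 29), (0.108, 36, 28), (0.112, 11, 28), (0.116, 0, 0), (0.12, 0, 0), (0.124, 0, 0), (0.128, 0, 0), (0.132, 0, 0), (0.136, 0, 0), (0.14, 0, 0), (0.144, 0, 0), (0.148, 0, 0)]
```

```bash
python3 -c "
from bench import *
print(close_job())"
```

```text
the job is handed in; nothing more can be done
None
```

The job is handed in at about 38 s of the 67 s: the riser is under the tail foot (within about 1 mm of centre and 0.3° of square) and touched the batten at 7.5 N, the tail came down at about 1 cm/s, and the valve is snugged shut at about 12 N. I couldn't see the saddle itself, so its clearance rests on about 5 s with the valve wide open; the knob got nudged about 0.08 rad early on, before anything sank, and I viewed 12 pictures against the limit of 10.

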